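# Two blanks into their matching die cavities

## Task

The two inclined steel die blocks have to be loaded: the round aluminium blank was laid into the block with the square cavity by mistake. Take it out and seat it in the round cavity, and seat the square blank that lies on the table in the square cavity, both flat on the cavity floor. Leave the two jars beside the work where they are.

Things in the scene. Friction and masses are not known exactly. Their poses are not given: they have to be found in the camera images.
- square_die: Steel plate 110x110x22 mm with a square cavity in mid-face, 64x64 mm, parallel to the plate's edges, 10 mm deep, mouth chamfered 2 mm. Fixed on a stand, face sloping 25 degrees down toward the robot. Origin: centre of cavity floor, 60 mm above table; x up the slope, y across, z square out of the face (face at z=+10 mm). The two dies stand side by side in either order, turned up to 17 degrees.
- round_die: Steel plate 110x110x22 mm with a round cavity in mid-face, 64 mm in diameter, 10 mm deep, mouth chamfered 2 mm. Fixed on a stand, face sloping 25 degrees down toward the robot. Origin: centre of cavity floor, 60 mm above table; x up the slope, y across, z square out of the face (face at z=+10 mm). The two dies stand side by side in either order, turned up to 17 degrees.
- round_blank: Round aluminium disc, 60 mm in diameter, 24 mm thick, about 0.17 kg. It starts lying in the cavity of the square die, so 14 mm of it stands out of the face. Origin: its centre; z is its axis.
- square_blank: Square aluminium plate, 60 x 60 x 24 mm, about 0.2 kg, edges rounded 2 mm. It starts flat on the table to the robot's right of the dies, at any angle. Origin: its centre; z is across the thickness, x and y are square to the sides.
- beaker_pot: Bystander: low clear jar with a blue cap, 61 mm in diameter, 50 mm high, standing between the dies and the robot. Origin: centre of its underside.
- sample_jar: Bystander: amber jar with a white cap, 54 mm in diameter, 58 mm high, standing behind the dies to the right. Origin: centre of its underside.
Things that resemble listed ones, but are neither listed nor needed, are in the scene too. What is shaped like the square_blank but blue is not meant.

How it is judged:
At the end, for the whole second after the job is handed in: The round blank lies in the round cavity and the square blank in the square cavity: each centre within 4 mm of the cavity's centre along and across the face, its underside on the cavity floor (within 2.5 mm), its faces parallel to the die face within 4 degrees (0.07 rad), at rest (x of round_blank in the frame of round_die between -0.004 and 0.004 m and y of round_blank in the frame of round_die between -0.004 and 0.004 m and z of round_blank in the frame of round_die between 0.009 and 0.0145 m and angle between the z axis of round_blank and the z axis of round_die, either way round below 0.07 rad and linear speed of each of round_blank, square_blank below 0.02 m/s and x of square_blank in the frame of square_die between -0.004 and 0.004 m and y of square_blank in the frame of square_die between -0.004 and 0.004 m and z of square_blank in the frame of square_die between 0.009 and 0.0145 m and angle between the z axis of square_blank and the z axis of square_die, either way round below 0.07 rad); the robot touches nothing.
It fails at once if the blue-capped jar is moved more than 30 mm (distance of beaker_pot from where it was at the start of the episode above 0.03 m).
It fails at once if the white-capped jar is moved more than 30 mm (distance of sample_jar from where it was at the start of the episode above 0.03 m).
It also fails if it takes over 54 s, if anything falls off the work surface, if the arm or the gripper's body presses on something with over 40 N, if the wrist force passes 120 N, or if a joint passes its speed limit or range.

## Robot

A 7-joint arm with a two-finger parallel gripper is mounted at the origin on a cart in front of the work surface, level with it; the furniture and walls round the work are solid. World frame = base frame: x ahead of the robot, y to its left, z up, the work surface at z = 0. Lengths are in m, angles in rad, forces in N, time in s.
With the tool pointing down it reaches from about 0.4 to 0.875 m from the base axis. Payload 6.5 kg.
Tool frame: the origin (TCP) lies midway between the tips of the shut fingers; the grasp point (between the pads) lies r.grasp_offset behind it (r.grasp_offset is the distance from the TCP to the grasp point, in m); z points along the fingers, x is the direction in which the jaws open and shut, and the axes are right-handed (so a half turn about z gives the same grasp; the last joint's range is limited). The gripper opens to 88 mm and grips with 3 to 60 N. Pads are 18 mm wide; open, the fingers measure 123 mm over their backs; the gripper's body (75 mm by 187 mm) begins 45 mm behind the grasp point.
Start: joints at [-1.342, 0.536, -0.004, 1.538, 0.003, 1.067, -0.071], TCP at [0.189, 0.622, 0.239] pointing down, gripper open.
Joint ranges: [-2.7, 2.7], [-0.37, 2.16], [-1.27, 1.26], [0.24, 2.4], [-1.31, 4.45], [0.19, 1.91], [-2.76, 2.76]. Speed limits (rad/s): [2.39, 2.39, 3.14, 3.14, 3.14, 3.14, 3.14].

## Interface

Orientations are given as a 3x3 rotation matrix whose columns are the frame's x, y, z axes.
In Python, from bench import r gives the robot as it stands.
- The arm moves only by the shell command python3 -m pendant 'ROWS' [FORCE]. ROWS is JSON, a list of rows, each a list of 3 entries, a list of its own where there are three numbers: the shift along the tool's x, y, z in cm, then the turn about the tool's z in degrees, then the opening, from 0 (shut) to 1 (fully open). A call has 1 to 5 rows; each row shifts and turns the commanded pose from where the row before left it, along the tool's axes as they then stand; what a row does not reach is not made up. A row lasts 1/12 s, in which the tool goes at most 41.7 mm and 7.16 degrees, less where a joint would pass 70% of its speed; a pose out of reach is approached as far as the arm can. A call with a gripper value outside its range is refused whole. The fingers move at their own pace and stop on an object; FORCE is the grip in N (left out, the last holds). Time passes only in rows, so rows that do not move let the fingers close. It gives the time, the measured TCP pose, the force and the opening at its end, in the units of the state.
- r.get_obs(): the state, without advancing time (a new reading comes with each control period).
- r.read_camera(name): name is "side" or "top"; returns the picture (420x560x3 uint8, blue, green, red); there is no depth.
- r.camera_params(name): a dict with "fx", "fy", "cx", "cy" (pixels), "D" ([k1, k2, p1, p2, k3] as OpenCV has them; the pictures are not rectified), "pose" (4x4, takes a point from camera to world coordinates). Camera axes: x right, y up, looking along -z (the intrinsics and any distortion apply to the point x, -y, -z); pixel columns grow to the right and rows downward; lengths in m; the calibration is good to about 2 mm. A picture is of the moment at which its call begins. camera_params takes no time and is no camera call.
- r.job_done(): hands the job in, once; it reports no verdict.
Trained networks look in the newest picture that a camera, given by its name, has taken for a name from the list of things; names that differ only in an ending like _2 or _b are one class to them, and where a whole thing is asked for, a point or a joint stands for the part that bears it (a point fixed in the world has none). Each returns a list of dicts, best first, with "conf" (0 to 1); they miss things now and then, are a little off and sometimes report something else, mostly with a low value. They report only what shows in the picture. A call takes as long as a camera call. They do not tell look-alikes from the thing itself.
- r.recognise(name, camera): "rect" ([centre column, centre row, width, height] in pixels, round what is visible of it).
- r.spot_point(name, camera): "uv" ([column, row] in pixels: a listed point, or the origin of a listed thing).
The state is a dict: "time_s": time; "joint_positions": joint angles; "dq": joint speeds; "joint_efforts": joint torques, N m; "tcp_pos": TCP position; "tcp_rot": TCP orientation; "contact_force": force on the tool from outside, world axes, zero at the start; "ft_torque": the same for the moment, N m; "finger_gap": opening from 0.0 (shut) to 1.0 (fully open).
Only numpy, scipy, OpenCV 4.12 (cv2) and the standard library are available. Lean on these libraries where they do the work, as an engineer would, in place of code of your own. Each camera call takes 0.05 s, during which the arm holds its last target.

## Working session

There is one attempt and no reset: what is moved stays moved. The work goes in short steps, Python scripts to look and compute and a shell command to move; the robot and the scene stay as the last step left them, time stands still between calls to the robot, and variables do not carry over. Pictures are saved under pics/ and viewed, and the job is handed in when it is done.

```bash
mkdir -p pics; ls; python3 - <<'E'
from bench import r
import cv2, numpy as np
np.set_printoptions(precision=4,suppress=True)
o=r.get_obs(); print(o['time_s'],o['tcp_pos'],o['tcp_rot'],o['finger_gap'],r.grasp_offset)
for c in ['side','top']:
    im=r.read_camera(c); cv2.imwrite(f'pics/{c}0.png',im)
    p=r.camera_params(c); print(c,{k:np.array(v) for k,v in p.items()})
    for n in ['square_die','round_die','round_blank','square_blank','beaker_pot','sample_jar']:
        print(n,[(np.round(d['uv'],1),round(d['conf'],2)) for d in r.spot_point(n,c)])
E
```

```text
pics
0.0 [0.1887 0.6214 0.2379] [[ 0.2905  0.9569 -0.0003]
 [ 0.9569 -0.2905 -0.0016]
 [-0.0017  0.0002 -1.    ]] 1.0000709135462835 0.0187
side {'fx': array(402.9867), 'fy': array(402.9867), 'cx': array(279.3472), 'cy': array(215.28), 'D': array([0.0279, 0.    , 0.    , 0.    , 0.    ]), 'pose': array([[-0.9893,  0.0431, -0.1393,  0.4063],
       [-0.1451, -0.3872,  0.9105,  0.8102],
       [-0.0147,  0.921 ,  0.3893,  0.4298],
       [ 0.    ,  0.    ,  0.    ,  1.    ]])}
square_die [(array([241.5, 227. ]), 0.83)]
round_die [(array([224.5, 272.2]), 0.6)]
round_blank [(array([243.6, 222.3]), 0.56)]
square_blank [(array([316.7, 232.7]), 0.89), (array([312.6, 214.8]), 0.77), (array([337.9, 294.3]), 0.73)]
beaker_pot [(array([328.3, 263.9]), 0.58)]
sample_jar [(array([235.6, 219. ]), 0.76)]
top {'fx': array(527.508), 'fy': array(527.508), 'cx': array(278.6658), 'cy': array(203.2157), 'D': array([-0.0657,  0.    ,  0.    ,  0.    ,  0.    ]), 'pose': array([[-0.0108,  0.9922, -0.1238,  0.378 ],
       [-0.9999, -0.0094,  0.0115, -0.0141],
       [ 0.0102,  0.1239,  0.9922,  1.3295],
       [ 0.    ,  0.    ,  0.    ,  1.    ]])}
square_die [(array([262.3, 174.8]), 0.58)]
round_die [(array([176.1, 178.3]), 0.63)]
round_blank [(array([261.5, 171.5]), 0.57)]
square_blank [(array([190.8, 260.4]), 0.93), (array([294.5, 240.7]), 0.87), (array([340.3, 235.5]), 0.81), (array([376.3, 273.8]), 0.7), (array([176.7, 179.9]), 0.68)]
beaker_pot [(array([238.9, 256.3]), 0.89)]
sample_jar [(array([342.4, 236.2]), 0.73), (array([330.2, 150.8]), 0.63)]
```

View pics/top0.png

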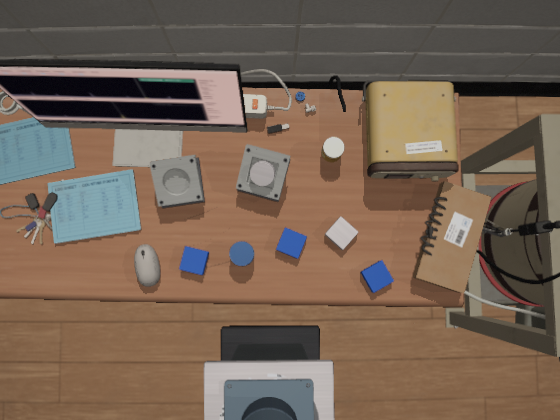

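View pics/side0.png

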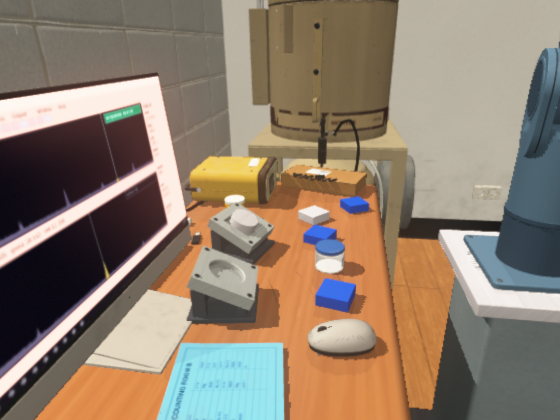

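The top view shows the square die with the disc in it at (263,173), the empty round die at (177,182), and the silver square blank at (341,233). The blue squares are decoys. The blue-capped jar is at (241,254) and the white-capped jar at (333,148).

The side view shows the round die nearer at (224,275), the square die with the disc at (241,228), the silver blank at (314,215) and the beaker at (329,257).

Next I'll fit the poses with a wireframe model in both images.

```bash
cat > h.py <<'E'
import numpy as np, cv2, json
from bench import r
from scipy.optimize import minimize, least_squares
from scipy.spatial.transform import Rotation as Rn
np.set_printoptions(precision=4,suppress=True)
P={c:r.camera_params(c) for c in ['side','top']}
def proj(c,X):
    p=P[c]; T=np.array(p['pose']); X=np.atleast_2d(X)
    q=(X-T[:3,3])@T[:3,:3]; q=q*[1,-1,-1]
    K=np.array([[p['fx'],0,p['cx']],[0,p['fy'],p['cy']],[0,0,1]])
    return cv2.projectPoints(q.reshape(-1,1,3),np.zeros(3),np.zeros(3),K,np.array(p['D']))[0].reshape(-1,2)
def ray(c,uv):
    p=P[c]; T=np.array(p['pose'])
    K=np.array([[p['fx'],0,p['cx']],[0,p['fy'],p['cy']],[0,0,1]])
    n=cv2.undistortPoints(np.array(uv,float).reshape(1,1,2),K,np.array(p['D'])).ravel()
    return T[:3,3],T[:3,:3]@np.array([n[0],-n[1],-1])
def onz(c,uv,z):
    o,d=ray(c,uv); return o+d*(z-o[2])/d[2]
def tri(uvs,uvt):
    A=[];b=[]
    for c,u in (('side',uvs),('top',uvt)):
        o,d=ray(c,u); d=d/np.linalg.norm(d); M=np.eye(3)-np.outer(d,d); A.append(M); b.append(M@o)
    return np.linalg.lstsq(np.vstack(A),np.hstack(b),rcond=None)[0]
def dieT(x,y,yaw):
    # x up slope: tilt 25deg about y, up-slope x
    R=Rn.from_euler('z',yaw).as_matrix()@Rn.from_euler('y',-25,degrees=True).as_matrix()
    T=np.eye(4);T[:3,:3]=R;T[:3,3]=[x,y,0.06];return T
def ap(T,X): return np.asarray(X)@T[:3,:3].T+T[:3,3]
def seg(a,b,n=40): return np.linspace(a,b,n)
def square(h,z,n=40):
    c=[(-h,-h,z),(-h,h,z),(h,h,z),(h,-h,z)]
    return [seg(np.array(c[i]),np.array(c[(i+1)%4]),n) for i in range(4)]
def circ(rad,z,n=120):
    t=np.linspace(0,2*np.pi,n); return np.c_[rad*np.cos(t),rad*np.sin(t),0*t+z]
E
python3 - <<'E'
from h import *
I={c:cv2.imread(f'pics/{c}0.png') for c in P}
for n,s,t in [('sq_die',(241.5,227),(262.3,174.8)),('rd_die',(224.5,272.2),(176.1,178.3))]:
    print(n,tri(s,t),onz('top',t,.06),onz('side',s,.06))
print('blank',onz('top',(341,233),.024),onz('side',(314,214),.024))
print('beaker',onz('top',(241,253),.05),onz('side',(329,246),.05)); print('jar',onz('top',(333,148),.058))
# zoom
def crop(c,x0,y0,w,h,k): return cv2.resize(I[c][y0:y0+h,x0:x0+w],None,fx=k,fy=k,interpolation=cv2.INTER_CUBIC)
cv2.imwrite('pics/zt.png',crop('top',140,130,160,90,5)); cv2.imwrite('pics/zs.png',crop('side',180,190,180,135,4))
E
```

```text
sq_die [0.6111 0.0111 0.0553] [0.6067 0.0104 0.06  ] [0.6123 0.0203 0.06  ]
rd_die [0.5974 0.2196 0.0647] [0.6001 0.2209 0.06  ] [0.5978 0.2123 0.06  ]
blank [ 0.4649 -0.1832  0.024 ] [ 0.4633 -0.1575  0.024 ]
beaker [0.4173 0.0634 0.05  ] [0.418 0.07  0.05 ]
jar [ 0.6727 -0.1644  0.058 ]
```

View pics/zt.png

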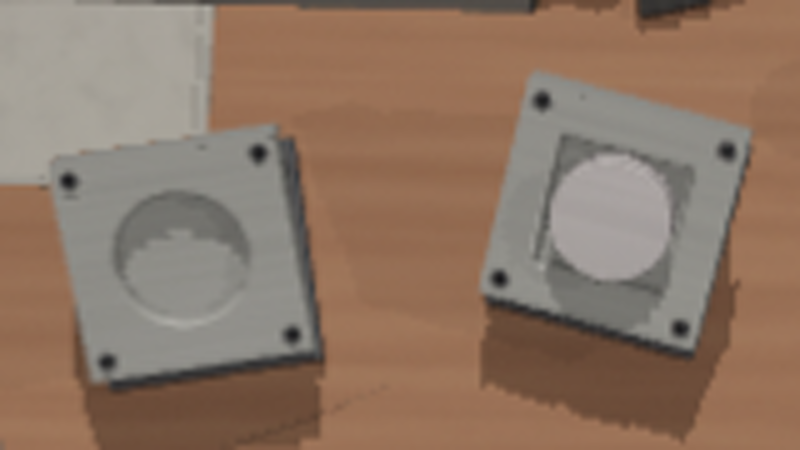

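View pics/zs.png

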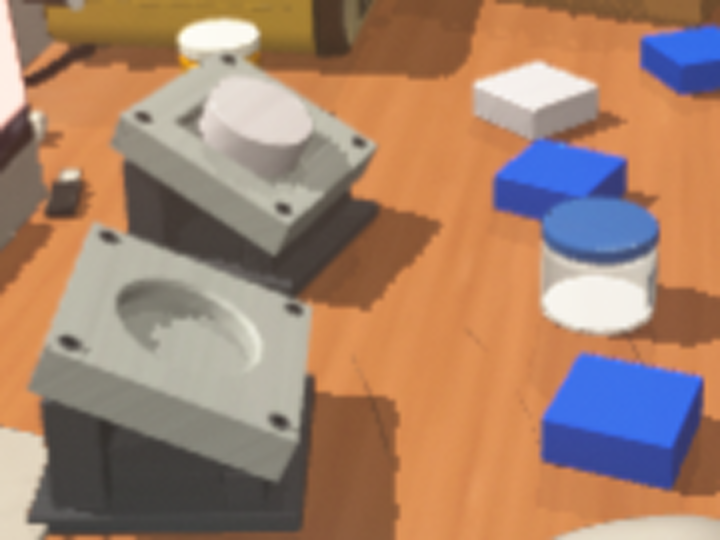

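```bash
cat > fit.py <<'E'
from h import *
I={c:cv2.imread(f'pics/{c}0.png') for c in P}
def zc(U,k,o): return (np.array(U,float)+.5)/k-.5+np.array(o)
B={'rd':{'top':zc([(68,181),(258,153),(292,335),(107,362)],5,(140,130)),'side':zc([(69,343),(110,237),(294,308),(279,422)],4,(180,190))},
 'sq':{'top':zc([(541,100),(727,150),(680,328),(499,278)],5,(140,130)),'side':zc([(143,118),(228,60),(359,143),(284,208)],4,(180,190))}}
def refine(c,u):
    g=cv2.cvtColor(I[c],cv2.COLOR_BGR2GRAY).astype(float)
    x,y=np.round(u).astype(int); w=4
    p=g[y-w:y+w+1,x-w:x+w+1]; yy,xx=np.mgrid[y-w:y+w+1,x-w:x+w+1]
    med=np.median(p); k=np.clip(med-15-p,0,None); k[(np.hypot(xx-u[0],yy-u[1])>3.6)]=0
    return np.array([(k*xx).sum(),(k*yy).sum()])/k.sum()
for n in B:
    for c in B[n]:
        q=np.array([refine(c,u) for u in B[n][c]]); print(n,c,np.abs(q-B[n][c]).max()); B[n][c]=q
sg=np.array([(1,1),(1,-1),(-1,-1),(-1,1)])
def pts(x,y,yaw,b): return ap(dieT(x,y,yaw),np.c_[sg*b,np.full(4,.01)])
S={'top':1/(527/1.25),'side':1/(403/.62)}
def res(v,cams,bias=True):
    out=[]
    for i,n in enumerate(['rd','sq']):
        X=pts(*v[3*i:3*i+3],v[6])
        for j,c in enumerate(['top','side']):
            if c in cams: out.append(((proj(c,X+(v[7+3*j:10+3*j] if bias else 0))-B[n][c])*S[c]*1000).ravel())
    if bias: out.append(v[7:]*1000/1.5)
    return np.hstack(out)
v0=np.r_[.6,.22,.13,.61,.01,-.25,.045,np.zeros(6)]
for cams,b in [(('top',),False),(('side',),False),(('top','side'),False),(('top','side'),True)]:
    s=least_squares(res,v0,args=(cams,b)); print(cams,b,s.x, 'rms mm',np.sqrt(np.mean(s.fun**2)))
np.save('fit.npy',s.x)
E
python3 fit.py
```

```text
rd top 0.0928024502296978
rd side 0.7176724137930819
sq top 0.18645066273933253
sq side 0.2765384615384505
('top',) False [ 0.5951  0.2202  0.1389  0.6143  0.01   -0.28    0.046   0.      0.
  0.      0.      0.      0.    ] rms mm 0.1000516579440838
('side',) False [ 0.5943  0.2215  0.1411  0.6135  0.0125 -0.2767  0.0459  0.      0.
  0.      0.      0.      0.    ] rms mm 0.3161845684544635
('top', 'side') False [ 0.5948  0.2204  0.1397  0.6142  0.0102 -0.2793  0.046   0.      0.
  0.      0.      0.      0.    ] rms mm 0.4121356086427035
('top', 'side') True [ 0.5948  0.2203  0.1397  0.6142  0.0102 -0.2793  0.046   0.0002 -0.0002
  0.0001 -0.0002  0.0002 -0.0007] rms mm 0.24290094532161022
```

```bash
python3 - <<'E'
from h import *
v=np.load('fit.npy'); I=cv2.imread('pics/top0.png'); g=cv2.cvtColor(I,cv2.COLOR_BGR2GRAY)
T=dieT(*v[3:6])
# predicted disc ellipses centre
print('pred disc centre px', proj('top',ap(T,[[0,0,.024]])))
def blob(u,w,th):
    x,y=u; p=g[y-w:y+w,x-w:x+w]; k=cv2.resize(p,None,fx=6,fy=6,interpolation=cv2.INTER_CUBIC)
    m=(k>th).astype(np.uint8); n,l,s,c=cv2.connectedComponentsWithStats(m)
    i=l[k.shape[0]//2,k.shape[1]//2]; m=(l==i).astype(np.uint8)
    cn=max(cv2.findContours(m,0,1)[0],key=cv2.contourArea); 
    return (cn.reshape(-1,2)+.5)/6-.5+[x-w,y-w]
for n,u in (('disc',(262,173)),('blank',(341,233))):
    print(n,g[u[1]-1:u[1]+2,u[0]-1:u[0]+2].mean(), g[u[1],u[0]-20:u[0]+20])
c=blob((262,173),18,158); 
def hit(uv):
    o,d=ray('top',uv); nn=T[:3,2]; p0=ap(T,[0,0,.024]); t=nn@(p0-o)/(nn@d); return (o+d*t-T[:3,3])@T[:3,:3]
q=np.array([hit(u) for u in c]); (cc,rr)=cv2.minEnclosingCircle(q[:,:2].astype(np.float32)*1000); print('disc in die',q.mean(0),cc,rr)
c=blob((341,233),20,170)
q=np.array([onz('top',u,.024)[:2] for u in c])*1000
print('blank',cv2.minAreaRect(q.astype(np.float32)), q.mean(0))
I2=cv2.resize(I[205:265,305:385],None,fx=8,fy=8,interpolation=cv2.INTER_CUBIC)
cv2.polylines(I2,[(((c-[305,205]+.5)*8-.5)).astype(int).reshape(-1,1,2)],True,(0,0,255))
cv2.imwrite('pics/b.png',I2)
E
```

```text
pred disc centre px [[261.0244 174.1522]]
disc 160.11111111111111 [137 137 137 138 137 146 106  90 157 164 164 163 162 161 161 161 161 160
 160 160 160 160 161 160 160 161 162 161 162 162 163 163 114 118 120 140
 144 144 144 144]
blank 187.66666666666666 [116 116 116 115 125 183 190 190 190 189 189 190 190 189 188 187 187 189
 188 187 187 188 189 189 191 191 190 189 189 188 187 187 188 189 189 189
 139 122 122 122]
disc in die [ 0.0031 -0.0023  0.024 ] (3.630495309829712, -1.1518529653549194) 30.41459846496582
blank ((466.4366760253906, -184.5449981689453), (57.95433044433594, 57.54454803466797), 47.47419738769531) [ 465.8095 -184.3759]
```

View pics/b.png

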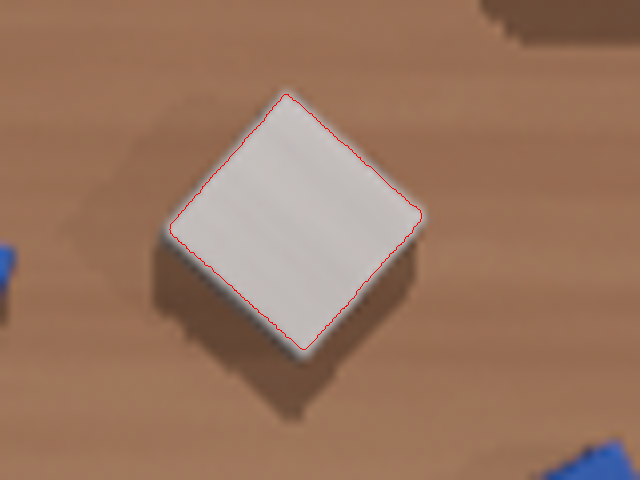

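The two cameras agree on the die poses within 1–2 mm. Round die: (0.595, 0.220), yaw +8°. Square die: (0.614, 0.010), yaw −16°. The red outline traces the silver blank well: centre about (0.466, −0.1845), sides at 47.5°.

The tool always stays vertical, so I'll grip with the jaws along each die's horizontal y axis.

```bash
cat >> h.py <<'E'
V=np.load('fit.npy')
DIE={'rd':V[0:3],'sq':V[3:6]}
def goal(name,s,y,h0,z):  # die-based: horizontal offset h0(m) uphill of die origin, lateral y, world z -> tcp, psi
    x0,y0,a=DIE[name]; e=np.array([np.cos(a),np.sin(a)]); l=np.array([-np.sin(a),np.cos(a)])
    return np.r_[np.array([x0,y0])+e*h0+l*y,z], np.pi/2+a
def delta(p,psi):
    o=r.get_obs(); R=np.array(o['tcp_rot']); d=R.T@(np.array(p)-o['tcp_pos'])
    cur=np.arctan2(R[1,0],R[0,0]); t=-np.degrees((psi-cur+np.pi)%(2*np.pi)-np.pi)
    print('t',round(o['time_s'],2),'tcp',np.array(o['tcp_pos']),'psi',round(np.degrees(cur),2),'gap',round(o['finger_gap'],3),'F',np.array(o['contact_force']))
    print('delta cm',d*100,'turn deg',round(t,2), 'shift before turn axes')
E
python3 - <<'E'
from h import *
I=cv2.imread('pics/top0.png'); g=cv2.cvtColor(I,cv2.COLOR_BGR2GRAY); T=dieT(*DIE['sq'])
w=18;x,y=262,173
k=cv2.resize(g[y-w:y+w,x-w:x+w],None,fx=6,fy=6,interpolation=cv2.INTER_CUBIC)
for th in (145,150,154):
    m=(k>th).astype(np.uint8); n,l,s,c=cv2.connectedComponentsWithStats(m); m=(l==l[108,108]).astype(np.uint8)
    m=cv2.morphologyEx(m,cv2.MORPH_OPEN,np.ones((13,13),np.uint8))
    cn=max(cv2.findContours(m,0,1)[0],key=cv2.contourArea).reshape(-1,2)
    c=(cn+.5)/6-.5+[x-w,y-w]
    def hit(uv):
        o,d=ray('top',uv); nn=T[:3,2]; p0=ap(T,[0,0,.024]); t=nn@(p0-o)/(nn@d); return (o+d*t-T[:3,3])@T[:3,:3]
    q=np.array([hit(u) for u in c])*1000
    e=cv2.fitEllipse(q[:,:2].astype(np.float32)); print(th,e)
for p,psi in [goal('sq',0,-.0015,-.009,.13),goal('sq',0,-.0015,-.009,.0725)]:
    print(p,np.degrees(psi)); delta(p,psi)
print(proj('top',[[.7,.2,.1],[.75,.2,.1],[.7,.2,.2],[.75,.2,.2]]))
E
```

```text
145 ((3.06428599357605, -1.0424010753631592), (57.29254150390625, 61.1491813659668), 86.71641540527344)
150 ((3.0557515621185303, -0.9797821044921875), (56.68768310546875, 60.349853515625), 87.39382934570312)
154 ((3.096266746520996, -0.9697880744934082), (56.049842834472656, 59.5157585144043), 88.88360595703125)
[0.6051 0.0113 0.13  ] 73.99860713778128
t 0.7 tcp [0.1888 0.622  0.2387] psi 73.11 gap 0.996 F [-0.3725 -0.3508  0.3471]
delta cm [-46.3414  57.5708  10.8728] turn deg -0.89 shift before turn axes
[0.6051 0.0113 0.0725] 73.99860713778128
t 0.7 tcp [0.1888 0.622  0.2387] psi 73.11 gap 0.996 F [-0.3725 -0.3508  0.3471]
delta cm [-46.3416  57.5708  16.6228] turn deg -0.89 shift before turn axes
[[182.4399 134.1735]
 [182.76   113.9358]
 [174.7418 122.6959]
 [175.1495 100.8357]]
```

```bash
python3 -m pendant '[[[-2.5,3.1,0.2],0,1],[[-2.5,3.1,0.2],0,1],[[-2.5,3.1,0.2],0,1],[[-2.5,3.1,0.2],0,1],[[-2.5,3.1,0.2],0,1]]' 30
python3 -m pendant '[[[-2.5,3.1,0.2],0,1],[[-2.5,3.1,0.2],0,1],[[-2.5,3.1,0.2],0,1],[[-2.5,3.1,0.2],0,1],[[-2.5,3.1,0.2],0,1]]'
python3 -m pendant '[[[-2.5,3.1,0.2],0,1],[[-2.5,3.1,0.2],0,1],[[-2.5,3.1,0.2],0,1],[[-2.5,3.1,0.2],0,1],[[-2.5,3.1,0.2],-0.9,1]]'
python3 -c "
from h import *
delta(*goal('sq',0,-.001,-.009,.11))"
```

```text
time_s: 1.12
tcp_pos: [0.3017, 0.4557, 0.2288]
tcp_rot: [[0.29, 0.957, 0.0], [0.957, -0.29, 0.0], [0.0, 0.0, -1.0]]
contact_force: [1.3, 0.2, -0.4]
finger_gap: 1.0
time_s: 1.53
tcp_pos: [0.4137, 0.291, 0.219]
tcp_rot: [[0.29, 0.957, 0.001], [0.957, -0.29, 0.001], [0.001, 0.0, -1.0]]
contact_force: [0.8, 1.0, -0.7]
finger_gap: 1.002
time_s: 1.95
tcp_pos: [0.5258, 0.1264, 0.209]
tcp_rot: [[0.275, 0.961, 0.001], [0.961, -0.275, 0.0], [0.001, 0.001, -1.0]]
contact_force: [1.4, 0.4, -0.4]
finger_gap: 1.002
t 1.95 tcp [0.5258 0.1264 0.209 ] psi 74.02 gap 1.002 F [ 1.3792  0.4146 -0.3869]
delta cm [-8.8391 10.7837  9.8998] turn deg 0.02 shift before turn axes
```

```bash
python3 -m pendant '[[[-2.2,2.7,1.5],0,1],[[-2.2,2.7,2],0,1],[[-2.2,2.7,2],0,1],[[-2.24,2.68,2.4],0,1],[[0,0,2],0,1]]'
python3 -m pendant '[[[0,0,0],0,1],[[0,0,0],0,1]]'
python3 - <<'E'
from h import *
delta(*goal('sq',0,-.001,-.009,.0725))
for c in P:
    im=r.read_camera(c); cv2.imwrite(f'pics/{c}1.png',im)
a=cv2.resize(cv2.imread('pics/top1.png')[130:220,180:310],None,fx=3,fy=3); b=cv2.resize(cv2.imread('pics/side1.png')[150:290,170:320],None,fx=3,fy=3)
h=max(a.shape[0],b.shape[0]); o=np.zeros((h,a.shape[1]+b.shape[1],3),np.uint8); o[:a.shape[0],:a.shape[1]]=a;o[:b.shape[0],a.shape[1]:]=b; cv2.imwrite('pics/c1.png',cv2.resize(o,(790,int(h*790/o.shape[1]))))
E
```

```text
time_s: 2.37
tcp_pos: [0.607, 0.0054, 0.1094]
tcp_rot: [[0.283, 0.959, 0.004], [0.959, -0.283, -0.005], [-0.004, 0.005, -1.0]]
contact_force: [-0.5, -1.3, 0.6]
finger_gap: 1.002
time_s: 2.53
tcp_pos: [0.6029, 0.0144, 0.1094]
tcp_rot: [[0.275, 0.961, -0.003], [0.961, -0.275, 0.0], [-0.0, -0.003, -1.0]]
contact_force: [-0.6, -0.5, 0.3]
finger_gap: 1.001
t 2.53 tcp [0.6029 0.0144 0.1094] psi 74.02 gap 1.001 F [-0.6089 -0.4574  0.3294]
delta cm [-0.1866  0.3088  3.6916] turn deg 0.02 shift before turn axes
```

View pics/c1.png

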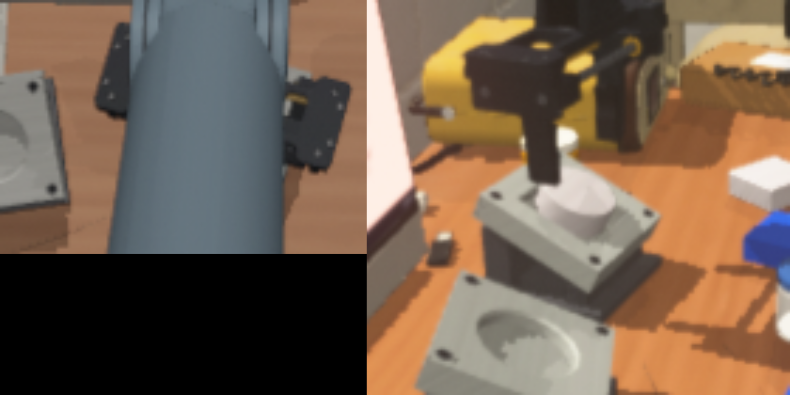

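The side view shows the left finger just in front of the disc and above the die face, at about (545,165) in the composite. The top view is covered by the arm. I'll let it settle and go down.

```bash
python3 -m pendant '[[[0,0,1],0,1],[[0,0,0.5],0,1],[[0,0,0],0,1],[[0,0,0],0,1]]'
python3 -c "
from h import *
delta(*goal('sq',0,-.001,-.009,.0725))"
```

```text
time_s: 2.97
tcp_pos: [0.6035, 0.0143, 0.0951]
tcp_rot: [[0.275, 0.962, -0.0], [0.962, -0.275, 0.0], [-0.0, -0.0, -1.0]]
contact_force: [0.6, -0.6, 0.0]
finger_gap: 0.998
t 2.97 tcp [0.6035 0.0143 0.0951] psi 74.05 gap 0.998 F [ 0.5757 -0.576   0.0056]
delta cm [-0.1983  0.2376  2.2565] turn deg 0.05 shift before turn axes
```

```bash
python3 -m pendant '[[[-0.2,0.22,0.7],0,1],[[0,0,0.7],0,1],[[0,0,0.5],0,1],[[0,0,0.3],0,1],[[0,0,0],0,1]]'
python3 -c "
from h import *
delta(*goal('sq',0,-.001,-.009,.0725))"
```

```text
time_s: 3.38
tcp_pos: [0.6048, 0.0113, 0.0721]
tcp_rot: [[0.275, 0.961, -0.001], [0.961, -0.275, -0.0], [-0.001, -0.001, -1.0]]
contact_force: [-0.2, -0.1, -0.1]
finger_gap: 0.999
t 3.38 tcp [0.6048 0.0113 0.0721] psi 74.01 gap 0.999 F [-0.1754 -0.1457 -0.0768]
delta cm [ 0.0583  0.0254 -0.0361] turn deg 0.01 shift before turn axes
```

No contact with the die, so I'll close on the disc.

```bash
python3 -m pendant '[[[0,0,0],0,0.6],[[0,0,0],0,0.6],[[0,0,0],0,0.6],[[0,0,0],0,0.6],[[0,0,0],0,0.6]]' 30
python3 -m pendant '[[[0,0,0],0,0.6],[[0,0,0],0,0.6]]'
```

```text
time_s: 3.8
tcp_pos: [0.6054, 0.0114, 0.0733]
tcp_rot: [[0.275, 0.961, 0.0], [0.961, -0.275, 0.0], [0.0, 0.0, -1.0]]
contact_force: [-0.3, -0.2, 0.4]
finger_gap: 0.666
time_s: 3.97
tcp_pos: [0.6054, 0.0113, 0.0733]
tcp_rot: [[0.275, 0.961, 0.0], [0.961, -0.275, 0.0], [0.0, 0.0, -1.0]]
contact_force: [-0.5, 0.7, 0.4]
finger_gap: 0.664
```

```bash
python3 -m pendant '[[[0,-0.21,-0.45],0,0.6],[[0,-0.21,-0.45],0,0.6],[[0,-0.42,-0.9],0,0.6],[[0,-0.42,-0.9],0,0.6],[[0,-0.42,-0.9],0,0.6]]' 30
python3 -m pendant '[[[0,0,-2],0,0.6],[[0,0,-2],0,0.6],[[0,0,-1],0,0.6],[[0,0,0],0,0.6]]'
python3 - <<'E'
from h import *
delta(*goal('sq',0,-.001,-.009,.0725))
im=r.read_camera('side'); cv2.imwrite(f'pics/side2.png',im)
cv2.imwrite('pics/c2.png',cv2.resize(im[120:300,150:370],None,fx=3.5,fy=3.3,interpolation=cv2.INTER_CUBIC))
E
```

```text
time_s: 4.38
tcp_pos: [0.5887, 0.0161, 0.1102]
tcp_rot: [[0.275, 0.961, 0.0], [0.961, -0.275, 0.0], [0.0, 0.0, -1.0]]
contact_force: [0.2, 0.6, -2.8]
finger_gap: 0.666
time_s: 4.72
tcp_pos: [0.5909, 0.0161, 0.1622]
tcp_rot: [[0.276, 0.961, 0.005], [0.961, -0.276, 0.001], [0.002, 0.005, -1.0]]
contact_force: [0.7, 0.1, -2.6]
finger_gap: 0.672
t 4.72 tcp [0.5909 0.0161 0.1622] psi 74.01 gap 0.672 F [ 0.715   0.0625 -2.5837]
delta cm [-0.0393  1.4576  8.973 ] turn deg 0.01 shift before turn axes
```

View pics/c2.png

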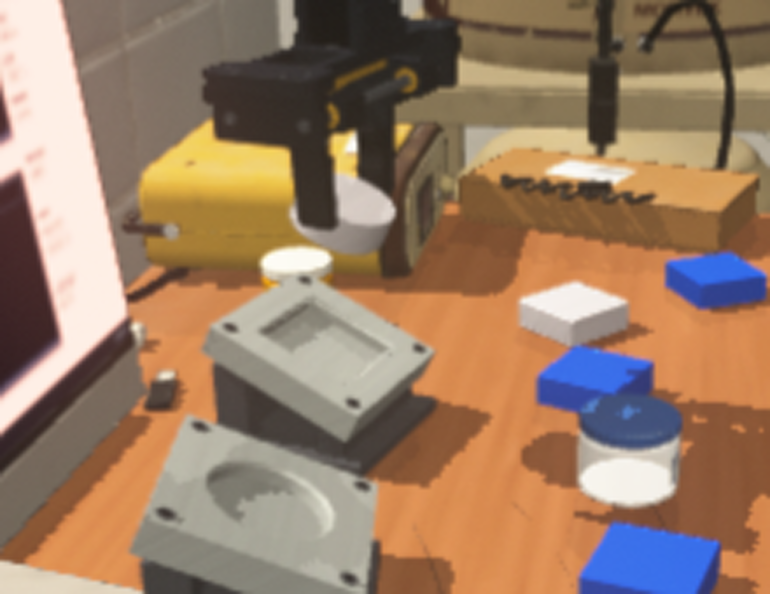

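```bash
cat > ov.py <<'E'
from h import *
def overlay(img,c,T,shapes,col=(0,255,0)):
    for s in shapes:
        uv=proj(c,ap(T,s)); cv2.polylines(img,[np.round(uv*16).astype(int).reshape(-1,1,2)],False,col,1,cv2.LINE_AA,4)
    return img
def disc(): return [circ(.03,.012),circ(.03,-.012)]
def zoomov(im,c,items,x0,y0,w,h,k,fn):
    # draw on upscaled
    big=cv2.resize(im[y0:y0+h,x0:x0+w],None,fx=k,fy=k,interpolation=cv2.INTER_CUBIC)
    for T,shapes,col in items:
        for s in shapes:
            uv=(proj(c,ap(T,s))-[x0,y0]+.5)*k-.5
            cv2.polylines(big,[np.round(uv).astype(int).reshape(-1,1,2)],False,col,1,cv2.LINE_AA)
    cv2.imwrite(fn,big)
E
python3 - <<'E'
from ov import *
im=cv2.imread('pics/side2.png')
o=r.get_obs(); R=np.array(o['tcp_rot']); p=np.array(o['tcp_pos'])
its=[]
T=dieT(*DIE['sq']); 
# disc centre in world at grasp: die (0.002,-.001,.012); tcp at grasp goal
p0=np.array([.6054,.0113,.0733])
for dx,col in ((.002,(0,255,0)),(-.002,(0,0,255))):
    Td=T.copy(); Td[:3,3]=ap(T,[dx,-.001,.012])+(p-p0); its.append((Td,disc(),col))
its.append((T,square(.055,.01)+square(.032,.01),(255,0,0)))
zoomov(im,'side',its,200,140,110,130,6,'pics/o2.png')
E
```

```text
(no output)
```

View pics/o2.png

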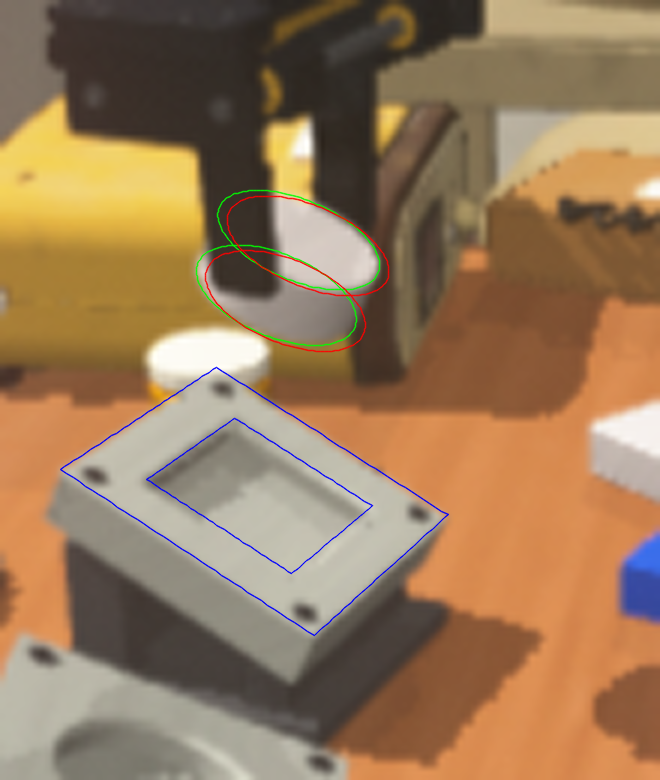

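```bash
python3 -c "
from h import *
delta(*goal('rd',0,0,-.0212,.13))"
```

```text
t 4.77 tcp [0.5899 0.0161 0.1604] psi 74.02 gap 0.665 F [ 0.0418 -0.0093 -3.3118]
delta cm [18.9068 -7.0926  3.0456] turn deg -23.99 shift before turn axes
```

```bash
python3 -m pendant '[[[2.2,-0.8,0],0,0.6],[[3,-1.2,0],0,0.6],[[3.2,-1.2,0],0,0.6],[[3.2,-1.2,0],0,0.6],[[3.2,-1.2,0],0,0.6]]' 30
python3 -m pendant '[[[2.6,-0.9,0.5],0,0.6],[[1.5,-0.6,1],0,0.6],[[0,0,0],-6,0.6],[[0,0,0],-6,0.6],[[0,0,0],-6,0.6]]'
python3 -m pendant '[[[0,0,0],-6,0.6],[[0,0,0],0,0.6],[[0,0,0],0,0.6]]'
python3 -c "
from h import *
delta(*goal('rd',0,0,-.0212,.0952))"
```

```text
time_s: 5.18
tcp_pos: [0.5749, 0.1749, 0.1578]
tcp_rot: [[0.276, 0.961, -0.002], [0.961, -0.276, -0.001], [-0.001, -0.002, -1.0]]
contact_force: [-0.1, -1.2, -1.9]
finger_gap: 0.664
time_s: 5.6
tcp_pos: [0.572, 0.2163, 0.142]
tcp_rot: [[-0.04, 0.999, -0.003], [0.999, 0.04, -0.002], [-0.002, -0.003, -1.0]]
contact_force: [0.3, -0.7, -1.6]
finger_gap: 0.669
time_s: 5.85
tcp_pos: [0.5725, 0.216, 0.1428]
tcp_rot: [[-0.135, 0.991, -0.002], [0.991, 0.135, -0.001], [-0.001, -0.002, -1.0]]
contact_force: [-0.1, -0.4, -3.1]
finger_gap: 0.667
t 5.85 tcp [0.5725 0.216  0.1428] psi 97.77 gap 0.667 F [-0.0739 -0.3946 -3.0517]
delta cm [0.1251 0.1613 4.7614] turn deg -0.23 shift before turn axes
```

```bash
python3 -m pendant '[[[0.12,0.16,1.5],-0.2,0.6],[[0,0,1.2],0,0.6],[[0,0,1],0,0.6],[[0,0,0],0,0.6],[[0,0,0],0,0.6]]' 30
python3 - <<'E'
from ov import *
delta(*goal('rd',0,0,-.0212,.0952))
im=r.read_camera('side'); cv2.imwrite('pics/side3.png',im)
p=np.array(r.get_obs()['tcp_pos']); T=dieT(*DIE['rd'])
Td=T.copy(); g,_=goal('rd',0,0,-.0106,.0725); Td[:3,3]=ap(T,[0,0,.012])+p-g
zoomov(im,'side',[(Td,disc(),(0,255,0)),(T,square(.055,.01)+[circ(.032,.01)],(255,0,0))],170,170,120,130,5,'pics/o3.png')
E
```

```text
time_s: 6.27
tcp_pos: [0.5737, 0.2182, 0.1061]
tcp_rot: [[-0.142, 0.99, -0.002], [0.99, 0.142, -0.001], [-0.001, -0.002, -1.0]]
contact_force: [1.0, 0.1, -1.6]
finger_gap: 0.668
t 6.27 tcp [0.5737 0.2182 0.1061] psi 98.16 gap 0.668 F [ 0.9539  0.0865 -1.5942]
delta cm [-0.0792  0.0068  1.0919] turn deg 0.15 shift before turn axes
```

View pics/o3.png

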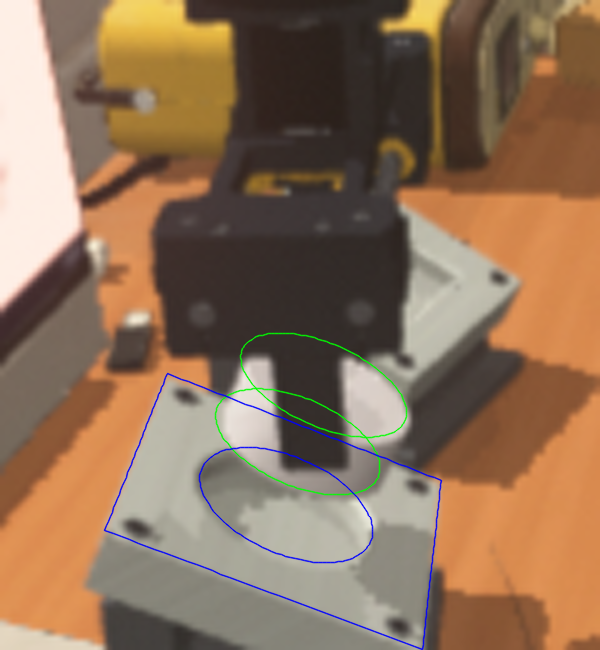

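```bash
python3 -m pendant '[[[-0.06,0,0.6],0,0.6],[[0,0,0.5],0,0.6],[[0,0.14,0.3],0,0.6],[[0,0.14,0.3],0,0.6],[[0,0,0],0,0.6]]' 30
python3 -c "
from h import *
delta(*goal('rd',0,0,-.0106,.0725))"
```

```text
time_s: 6.73
tcp_pos: [0.5773, 0.2183, 0.0895]
tcp_rot: [[-0.143, 0.99, -0.001], [0.99, 0.143, -0.0], [-0.0, -0.001, -1.0]]
contact_force: [-0.5, -0.7, -2.7]
finger_gap: 0.665
t 6.73 tcp [0.5773 0.2183 0.0895] psi 98.21 gap 0.665 F [-0.4634 -0.7255 -2.7269]
delta cm [-0.0453  0.7085  1.6978] turn deg 0.2 shift before turn axes
```

```bash
python3 -m pendant '[[[-0.03,0.19,0.45],0,0.6],[[0,0.19,0.45],0,0.6],[[0,0.1,0.25],0,0.6],[[0,0,0],0,0.6]]' 30
python3 -c "
from h import *
delta(*goal('rd',0,0,-.0106,.0725))"
```

```text
time_s: 7.07
tcp_pos: [0.5819, 0.2186, 0.0778]
tcp_rot: [[-0.143, 0.99, -0.001], [0.99, 0.143, -0.0], [-0.0, -0.001, -1.0]]
contact_force: [0.7, -1.0, -2.8]
finger_gap: 0.667
t 7.07 tcp [0.5819 0.2186 0.0778] psi 98.21 gap 0.667 F [ 0.689  -0.9559 -2.7533]
delta cm [-0.0092  0.2437  0.5323] turn deg 0.2 shift before turn axes
```

```bash
python3 -m pendant '[[[0,0.12,0.25],0,0.6],[[0,0.1,0.2],0,0.6],[[0,0,0],0,0.6]]' 30
python3 -c "
from h import *
delta(*goal('rd',0,0,-.0106,.0725))"
```

```text
time_s: 7.32
tcp_pos: [0.5843, 0.219, 0.0737]
tcp_rot: [[-0.143, 0.99, -0.0], [0.99, 0.143, -0.0], [-0.0, -0.0, -1.0]]
contact_force: [0.4, -0.0, -2.2]
finger_gap: 0.668
t 7.32 tcp [0.5843 0.219  0.0737] psi 98.21 gap 0.668 F [ 0.4007 -0.0081 -2.1603]
delta cm [-0.0158  0.0037  0.1245] turn deg 0.2 shift before turn axes
```

```bash
python3 -m pendant '[[[0,0.02,0.1],0,0.6],[[0,0,0],0,0.6],[[0,0,0],0,1],[[0,0,0],0,1],[[0,0,0],0,1]]' 30
python3 -m pendant '[[[0,0,0],0,1],[[0,-0.5,-1],0,1],[[0,-1,-2.5],0,1],[[0,-1,-3],0,1],[[0,-1,-3],0,1]]' 30
python3 -c "
from h import *
delta([.4664,-.1845,.13],np.radians(47.5))"
```

```text
time_s: 7.73
tcp_pos: [0.5849, 0.2193, 0.0736]
tcp_rot: [[-0.143, 0.99, 0.001], [0.99, 0.143, 0.0], [0.0, 0.001, -1.0]]
contact_force: [-0.5, 0.3, -0.4]
finger_gap: 0.87
time_s: 8.15
tcp_pos: [0.5487, 0.2138, 0.1695]
tcp_rot: [[-0.143, 0.99, -0.001], [0.99, 0.143, -0.0], [-0.0, -0.001, -1.0]]
contact_force: [-0.2, -0.1, 0.8]
finger_gap: 1.001
t 8.15 tcp [0.5487 0.2138 0.1695] psi 98.21 gap 1.001 F [-0.1852 -0.1246  0.779 ]
delta cm [-38.2504 -13.8311   3.9679] turn deg 50.71 shift before turn axes
```

```bash
python3 -m pendant '[[[-3,-1.1,0],0,1],[[-3.8,-1.4,0],0,1],[[-3.8,-1.4,0],0,1],[[-3.8,-1.4,0],0,1],[[-3.8,-1.4,0],0,1]]' 30
python3 -m pendant '[[[-3.8,-1.4,0],0,1],[[-3.8,-1.4,0],0,1],[[-3.8,-1.4,0],0,1],[[-3.8,-1.3,0],0,1],[[-3.2,-1.1,0],0,1]]'
python3 -m pendant '[[[-1.5,-0.6,0],0,1],[[0,0,0],7,1],[[0,0,0],7,1],[[0,0,0],7,1],[[0,0,0],7,1]]'
python3 -m pendant '[[[0,0,0],7,1],[[0,0,0],7,1],[[0,0,0],7,1],[[0,0,0],1.7,1],[[0,0,0],0,1]]'
python3 - <<'E'
from ov import *
delta([.4664,-.1845,.0145],np.radians(47.5))
for c in P: cv2.imwrite(f'pics/{c}4.png',r.read_camera(c))
T=dieT(*DIE['rd']); Td=T.copy(); Td[:3,3]=ap(T,[0,0,.012])
Ts=dieT(*DIE['sq'])
zoomov(cv2.imread('pics/side4.png'),'side',[(Td,disc(),(0,255,0)),(T,square(.055,.01)+[circ(.032,.01)],(255,0,0)),(Ts,square(.032,.01),(255,0,0))],175,190,190,140,4,'pics/o4s.png')
zoomov(cv2.imread('pics/top4.png'),'top',[(Td,disc()[:1],(0,255,0)),(T,square(.055,.01)+[circ(.032,.01)],(255,0,0))],145,140,240,140,3,'pics/o4t.png')
E
```

```text
time_s: 8.57
tcp_pos: [0.5087, 0.0229, 0.1691]
tcp_rot: [[-0.143, 0.99, 0.001], [0.99, 0.143, 0.0], [0.0, 0.001, -1.0]]
contact_force: [0.6, -0.5, 0.4]
finger_gap: 0.998
time_s: 8.98
tcp_pos: [0.4694, -0.1699, 0.1692]
tcp_rot: [[-0.141, 0.99, 0.001], [0.99, 0.141, -0.001], [-0.001, 0.001, -1.0]]
contact_force: [0.6, 0.0, -0.2]
finger_gap: 1.002
time_s: 9.4
tcp_pos: [0.4665, -0.1828, 0.1689]
tcp_rot: [[0.345, 0.939, 0.001], [0.939, -0.345, 0.0], [0.001, 0.001, -1.0]]
contact_force: [-0.3, -0.2, -0.3]
finger_gap: 0.999
time_s: 9.82
tcp_pos: [0.4666, -0.1825, 0.1688]
tcp_rot: [[0.676, 0.737, 0.001], [0.737, -0.676, 0.0], [0.001, 0.0, -1.0]]
contact_force: [-0.2, -0.0, -0.4]
finger_gap: 1.001
t 9.82 tcp [ 0.4666 -0.1825  0.1688] psi 47.47 gap 1.001 F [-0.1635 -0.039  -0.36  ]
delta cm [-0.1759  0.1145 15.4294] turn deg -0.03 shift before turn axes
```

View pics/o4s.png

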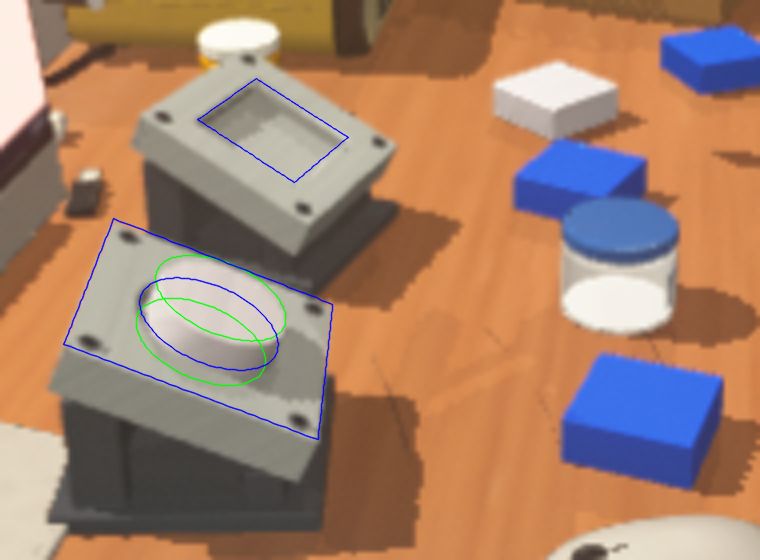

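View pics/o4t.png

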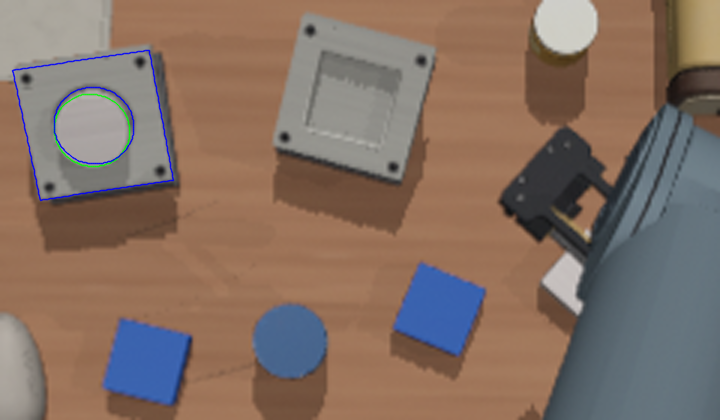

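Both views match the predicted outlines: the disc lies seated flat in the round die, and the square cavity is empty. Now I'll go down on the square blank, gripping only its upper 9–10 mm.

```bash
python3 -m pendant '[[[-0.17,0.11,3],0,1],[[0,0,3.5],0,1],[[0,0,3.5],0,1],[[0,0,2],0,1],[[0,0,1],0,1]]' 30
python3 -m pendant '[[[0,0,1],0,1],[[0,0,0.5],0,1],[[0,0,0.4],0,1],[[0,0,0],0,1],[[0,0,0],0,1]]' 30
python3 -c "
from ov import *
delta([.4664,-.1845,.0145],np.radians(47.5))
im=r.read_camera('side'); cv2.imwrite('pics/side5.png',im)
T=np.eye(4);T[:3,:3]=Rn.from_euler('z',47.5,degrees=True).as_matrix();T[:3,3]=[.4664,-.1845,.012]
zoomov(im,'side',[(T,square(.03,.012),(0,255,0))],270,150,120,100,5,'pics/o5.png')"
```

```text
time_s: 10.33
tcp_pos: [0.4647, -0.1841, 0.0358]
tcp_rot: [[0.675, 0.738, -0.004], [0.738, -0.675, 0.002], [-0.001, -0.004, -1.0]]
contact_force: [0.6, -0.2, 0.5]
finger_gap: 0.998
time_s: 10.75
tcp_pos: [0.4669, -0.185, 0.0199]
tcp_rot: [[0.675, 0.737, 0.001], [0.737, -0.675, -0.0], [0.001, 0.001, -1.0]]
contact_force: [0.5, -0.0, 0.0]
finger_gap: 0.999
t 10.75 tcp [ 0.4669 -0.185   0.0199] psi 47.51 gap 0.999 F [ 0.4572 -0.0006  0.0355]
delta cm [ 0.002  -0.0739  0.5361] turn deg 0.01 shift before turn axes
```

View pics/o5.png

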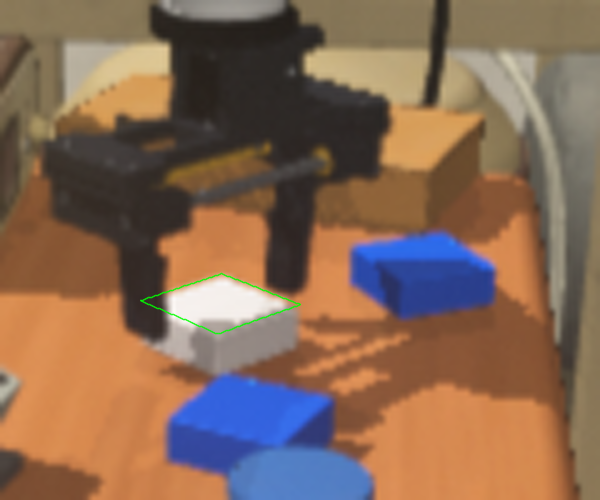

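The model outline sits on the blank's top face, and the fingers straddle it. I'll go down the last 5 mm and grip.

```bash
python3 -m pendant '[[[0,0,0.3],0,1],[[0,0,0.22],0,1],[[0,0,0],0,0.6],[[0,0,0],0,0.6],[[0,0,0],0,0.6]]' 12
python3 -m pendant '[[[0,0,0],0,0.6],[[0,0,0],0,0.6],[[0,0,0],0,0.6]]' 12
python3 -c "
from h import *
delta([.4664,-.1845,.0145],np.radians(47.5))"
```

```text
time_s: 11.22
tcp_pos: [0.4663, -0.1848, 0.014]
tcp_rot: [[0.675, 0.737, 0.0], [0.737, -0.675, -0.0], [-0.0, 0.0, -1.0]]
contact_force: [-0.4, 0.6, -0.7]
finger_gap: 0.797
time_s: 11.47
tcp_pos: [0.4664, -0.1848, 0.014]
tcp_rot: [[0.675, 0.737, 0.0], [0.737, -0.675, -0.0], [0.0, 0.0, -1.0]]
contact_force: [-0.2, -0.2, 1.4]
finger_gap: 0.679
t 11.47 tcp [ 0.4664 -0.1848  0.014 ] psi 47.51 gap 0.679 F [-0.1668 -0.2421  1.4142]
delta cm [ 0.0281 -0.0205 -0.0514] turn deg 0.01 shift before turn axes
```

The opening of 0.679 (59.8 mm) confirms the grip. The blank has to be tilted 25° about the jaw axis, and I can do that by lowering its uphill edge onto the seated disc's top face, which is parallel to the die face. I'll lift it and take it there.

```bash
python3 -m pendant '[[[0,0,-1.5],0,0.6],[[0,0,-3],0,0.6],[[0,0,-4],0,0.6],[[0,0,-4],0,0.6],[[0,0,-3],0,0.6]]' 15
python3 -c "
from h import *
delta(*goal('rd',0,0,-.0184,.15))"
```

```text
time_s: 11.88
tcp_pos: [0.4665, -0.1851, 0.1715]
tcp_rot: [[0.676, 0.737, 0.001], [0.737, -0.676, -0.0], [0.001, 0.001, -1.0]]
contact_force: [1.2, -0.0, -1.6]
finger_gap: 0.678
t 11.88 tcp [ 0.4665 -0.1851  0.1715] psi 47.48 gap 0.678 F [ 1.2495 -0.0438 -1.633 ]
delta cm [ 37.1371 -19.1131   2.1503] turn deg -50.52 shift before turn axes
```

```bash
python3 -m pendant '[[[2.2,-1.1,0],0,0.6],[[3.4,-1.8,0],0,0.6],[[3.5,-1.8,0],0,0.6],[[3.5,-1.8,0],0,0.6],[[3.5,-1.8,0],0,0.6]]' 15
python3 -m pendant '[[[3.5,-1.8,0],0,0.6],[[3.5,-1.8,0],0,0.6],[[3.5,-1.8,0],0,0.6],[[3.5,-1.8,0],0,0.6],[[3.4,-1.8,0],0,0.6]]' 15
python3 -m pendant '[[[2.4,-1.2,0],0,0.6],[[1.2,-0.6,0],0,0.6],[[0,0,0],-7,0.6],[[0,0,0],-7,0.6],[[0,0,0],-7,0.6]]' 15
python3 -m pendant '[[[0,0,0],-7,0.6],[[0,0,0],-7,0.6],[[0,0,0],-7,0.6],[[0,0,0],-7,0.6],[[0,0,0],-1.5,0.6]]' 15
python3 -c "
from h import *
delta(*goal('rd',0,0,-.0184,.112))"
```

```text
time_s: 12.3
tcp_pos: [0.5137, -0.0082, 0.169]
tcp_rot: [[0.676, 0.737, -0.0], [0.737, -0.676, 0.0], [0.0, -0.0, -1.0]]
contact_force: [0.9, -0.8, -1.5]
finger_gap: 0.678
time_s: 12.72
tcp_pos: [0.5649, 0.1812, 0.1687]
tcp_rot: [[0.675, 0.738, -0.0], [0.738, -0.675, -0.0], [-0.0, -0.0, -1.0]]
contact_force: [0.7, -0.4, -0.6]
finger_gap: 0.681
time_s: 13.13
tcp_pos: [0.5757, 0.2166, 0.1684]
tcp_rot: [[0.361, 0.932, -0.001], [0.932, -0.361, -0.002], [-0.002, -0.0, -1.0]]
contact_force: [0.4, -0.0, -2.1]
finger_gap: 0.682
time_s: 13.55
tcp_pos: [0.5759, 0.216, 0.1686]
tcp_rot: [[-0.142, 0.99, -0.001], [0.99, 0.142, -0.001], [-0.001, -0.001, -1.0]]
contact_force: [0.4, 0.0, -1.5]
finger_gap: 0.673
t 13.55 tcp [0.5759 0.216  0.1686] psi 98.19 gap 0.673 F [ 0.3625  0.0216 -1.4812]
delta cm [0.1743 0.1011 5.661 ] turn deg 0.19 shift before turn axes
```

```bash
python3 -m pendant '[[[0.17,0.1,1.5],0.2,0.6],[[0,0,2],0,0.6],[[0,0,1.5],0,0.6],[[0,0,0.5],0,0.6],[[0,0,0],0,0.6]]' 15
python3 - <<'E'
from ov import *
delta(*goal('rd',0,0,-.0184,.106))
im=r.read_camera('side'); cv2.imwrite('pics/side6.png',im)
o=r.get_obs(); R=np.array(o['tcp_rot']); T=np.eye(4); T[:3,:3]=R; T[:3,3]=np.array(o['tcp_pos'])+[0,0,-.002]
D=dieT(*DIE['rd'])
zoomov(im,'side',[(T,square(.03,.012)+square(.03,-.012),(0,255,0)),(D,[circ(.03,.024)],(0,0,255))],160,150,140,140,5,'pics/o6.png')
E
```

```text
time_s: 13.97
tcp_pos: [0.5757, 0.2184, 0.1125]
tcp_rot: [[-0.134, 0.991, -0.003], [0.991, 0.134, -0.002], [-0.001, -0.003, -1.0]]
contact_force: [0.1, 0.4, -0.6]
finger_gap: 0.684
t 13.97 tcp [0.5757 0.2184 0.1125] psi 97.68 gap 0.684 F [ 0.1364  0.4182 -0.5721]
delta cm [-0.073   0.0849  0.645 ] turn deg -0.33 shift before turn axes
```

View pics/o6.png

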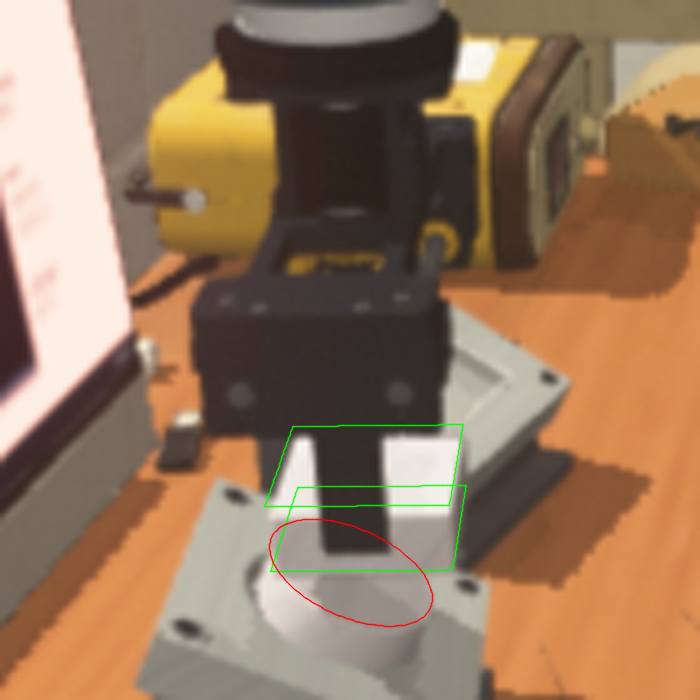

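The blank is held flat just above the disc. I'll reduce the grip and roll it down onto the disc's face.

```bash
python3 -m pendant '[[[0,0.08,0.3],-0.3,0.6],[[0,0,0.25],0,0.6],[[0,0,0],0,0.6],[[0,0,0],0,0.6]]' 5
python3 -m pendant '[[[0,-0.1,0.2],0,0.6],[[0,-0.15,0.3],0,0.6],[[0,-0.1,0.2],0,0.6],[[0,0,0],0,0.6]]' 5
python3 -c "
from h import *
delta(*goal('rd',0,0,-.0273,.0898))"
```

```text
time_s: 14.35
tcp_pos: [0.5778, 0.2198, 0.1088]
tcp_rot: [[-0.141, 0.99, 0.001], [0.99, 0.141, 0.0], [0.0, 0.001, -1.0]]
contact_force: [0.1, -0.1, -2.4]
finger_gap: 0.678
time_s: 14.68
tcp_pos: [0.5737, 0.2192, 0.101]
tcp_rot: [[-0.141, 0.99, -0.001], [0.99, 0.141, -0.0], [-0.0, -0.001, -1.0]]
contact_force: [-0.2, -0.3, -0.8]
finger_gap: 0.675
t 14.68 tcp [0.5737 0.2192 0.101 ] psi 98.12 gap 0.675 F [-0.1878 -0.2643 -0.7991]
delta cm [-0.1775 -0.6228  1.1248] turn deg 0.11 shift before turn axes
```

```bash
python3 -m pendant '[[[0,-0.17,0.3],0,0.6],[[0,-0.17,0.3],0,0.6],[[0,-0.1,0.2],0,0.6],[[0,0,0],0,0.6]]' 5
python3 - <<'E'
from ov import *
delta(*goal('rd',0,0,-.0273,.0898))
im=r.read_camera('side'); cv2.imwrite('pics/side7.png',im)
o=r.get_obs(); D=dieT(*DIE['rd'])
zoomov(im,'side',[],160,150,140,140,5,'pics/o7.png')
E
```

```text
time_s: 15.02
tcp_pos: [0.5692, 0.2185, 0.0928]
tcp_rot: [[-0.141, 0.99, -0.001], [0.99, 0.141, -0.0], [-0.0, -0.001, -1.0]]
contact_force: [-0.9, 0.5, -1.7]
finger_gap: 0.681
t 15.02 tcp [0.5692 0.2185 0.0928] psi 98.12 gap 0.681 F [-0.9306  0.549  -1.6866]
delta cm [-0.1687 -0.1672  0.3046] turn deg 0.11 shift before turn axes
```

View pics/o7.png

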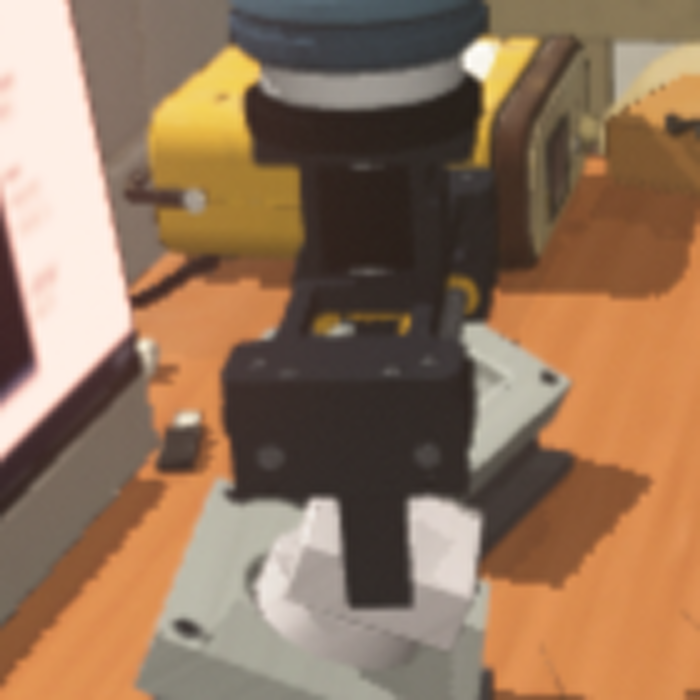

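The blank is rolling in the grip and has reached roughly 18–20°. I'll finish the roll.

```bash
python3 -m pendant '[[[0,-0.08,0.15],0,0.6],[[0,-0.08,0.15],0,0.6],[[0,0,0],0,0.6],[[0,0,0],0,0.6]]' 5
python3 -c "
from h import *
delta(*goal('rd',0,0,-.0273,.0898))"
```

```text
time_s: 15.4
tcp_pos: [0.568, 0.2183, 0.0903]
tcp_rot: [[-0.141, 0.99, -0.0], [0.99, 0.141, -0.0], [-0.0, -0.0, -1.0]]
contact_force: [0.7, 0.6, -1.3]
finger_gap: 0.679
t 15.4 tcp [0.568  0.2183 0.0903] psi 98.11 gap 0.679 F [ 0.7255  0.5503 -1.3203]
delta cm [-0.1715 -0.0441  0.0462] turn deg 0.1 shift before turn axes
```

```bash
python3 -m pendant '[[[0,0,0.1],0,0.6],[[0,0,0],0,0.6],[[0,0,0],0,0.6]]' 5
python3 - <<'E'
from ov import *
delta(*goal('rd',0,0,-.0273,.0898))
im=r.read_camera('side'); cv2.imwrite('pics/side8.png',im)
D=dieT(*DIE['rd']); T=D.copy(); T[:3,3]=ap(D,[-.010,.0017,.036])
zoomov(im,'side',[(T,square(.03,.012)+square(.03,-.012),(0,255,0))],170,200,120,110,6,'pics/o8.png')
E
```

```text
time_s: 15.65
tcp_pos: [0.5682, 0.2183, 0.0898]
tcp_rot: [[-0.141, 0.99, 0.0], [0.99, 0.141, -0.0], [-0.0, 0.0, -1.0]]
contact_force: [-2.2, -1.2, 5.9]
finger_gap: 0.68
t 15.65 tcp [0.5682 0.2183 0.0898] psi 98.11 gap 0.68 F [-2.21   -1.1861  5.8556]
delta cm [-0.1702 -0.0686  0.0031] turn deg 0.1 shift before turn axes
```

View pics/o8.png

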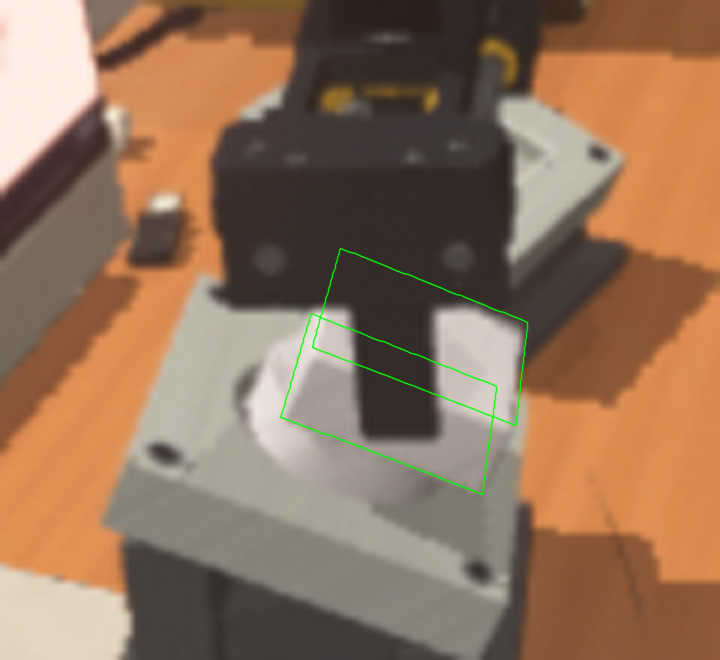

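The contact force of 6 N and the overlay agree that the blank lies flush on the disc's face at 25°. I'll grip firmly and lift along the normal.

```bash
python3 -m pendant '[[[0,0,0],0,0.6],[[0,0,0],0,0.6],[[0,-0.2,-0.45],0,0.6],[[0,-0.4,-0.9],0,0.6],[[0,-0.4,-1.5],0,0.6]]' 30
python3 -m pendant '[[[0,0,-2.5],0,0.6],[[0,0,-2],0,0.6],[[0,0,-0.5],0,0.6],[[0,0,0],0,0.6],[[0,0,0],0,0.6]]' 30
python3 - <<'E'
from ov import *
im=r.read_camera('side'); cv2.imwrite('pics/side9.png',im)
D=dieT(*DIE['rd']); T=D.copy(); p=np.array(r.get_obs()['tcp_pos']); T[:3,3]=ap(D,[-.010,.0017,.036])+p-np.array([.5682,.2183,.0898])
Td=D.copy(); Td[:3,3]=ap(D,[0,0,.012])
zoomov(im,'side',[(T,square(.03,.012)+square(.03,-.012),(0,255,0)),(Td,disc(),(255,0,0))],160,130,140,180,4,'pics/o9.png')
delta(*goal('sq',0,0,-.0074-.0148,.13))
E
```

```text
time_s: 16.12
tcp_pos: [0.5568, 0.2165, 0.1172]
tcp_rot: [[-0.141, 0.99, -0.003], [0.99, 0.141, -0.001], [-0.001, -0.003, -1.0]]
contact_force: [-0.2, -0.1, -1.1]
finger_gap: 0.674
time_s: 16.53
tcp_pos: [0.5578, 0.2169, 0.1674]
tcp_rot: [[-0.141, 0.99, -0.001], [0.99, 0.141, -0.0], [-0.0, -0.001, -1.0]]
contact_force: [-0.4, 0.4, -2.2]
finger_gap: 0.679
t 16.58 tcp [0.5574 0.2167 0.1668] psi 98.12 gap 0.679 F [ 0.1378  0.4782 -1.3936]
delta cm [-20.33     0.6798   3.6863] turn deg 24.12 shift before turn axes
```

View pics/o9.png

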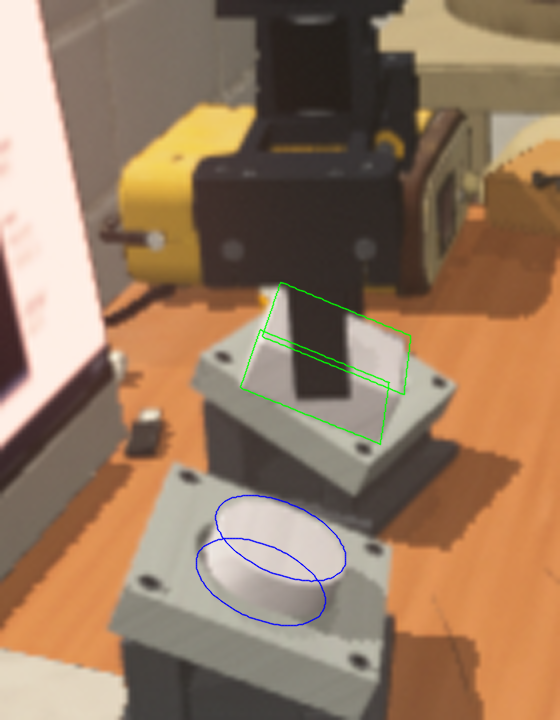

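The overlay fits the held blank at 25°, and the disc stays seated. Next I'll move to the square die.

```bash
python3 -m pendant '[[[-2.5,0.1,0],0,0.6],[[-3.5,0.1,0],0,0.6],[[-3.8,0.1,0],0,0.6],[[-3.8,0.1,0],0,0.6],[[-3.4,0.1,0],0,0.6]]' 30
python3 -m pendant '[[[-2.3,0.1,0],0,0.6],[[-1,0.1,0],0,0.6],[[0,0,0],6,0.6],[[0,0,0],6,0.6],[[0,0,0],6,0.6]]' 30
python3 -m pendant '[[[0,0,0],6.1,0.6],[[0,0,1],0,0.6],[[0,0,1.5],0,0.6],[[0,0,0.7],0,0.6],[[0,0,0],0,0.6]]' 30
python3 -m pendant '[[[0,0,0],0,0.6],[[0,0,0],0,0.6]]' 30
python3 -c "
from h import *
delta(*goal('sq',0,0,-.0222,.104))"
```

```text
time_s: 17.0
tcp_pos: [0.5863, 0.0467, 0.1663]
tcp_rot: [[-0.14, 0.99, -0.003], [0.99, 0.14, -0.001], [-0.001, -0.003, -1.0]]
contact_force: [0.0, -0.2, -1.1]
finger_gap: 0.676
time_s: 17.42
tcp_pos: [0.5932, 0.0182, 0.1667]
tcp_rot: [[0.176, 0.984, -0.002], [0.984, -0.176, 0.001], [0.0, -0.002, -1.0]]
contact_force: [0.6, -0.2, -2.6]
finger_gap: 0.678
time_s: 17.83
tcp_pos: [0.5918, 0.0178, 0.133]
tcp_rot: [[0.272, 0.962, -0.005], [0.962, -0.272, -0.0], [-0.002, -0.005, -1.0]]
contact_force: [-0.6, 0.9, -0.7]
finger_gap: 0.679
time_s: 18.0
tcp_pos: [0.5941, 0.0171, 0.1361]
tcp_rot: [[0.275, 0.962, 0.0], [0.962, -0.275, 0.0], [0.0, 0.0, -1.0]]
contact_force: [0.6, 0.1, -1.8]
finger_gap: 0.675
t 18.0 tcp [0.5941 0.0171 0.1361] psi 74.07 gap 0.675 F [ 0.6317  0.1369 -1.8   ]
delta cm [-0.1115 -0.1035  3.2068] turn deg 0.07 shift before turn axes
```

```bash
python3 -m pendant '[[[-0.11,-0.1,1],0,0.6],[[0,0,1.2],0,0.6],[[0,0,0.7],0,0.6],[[0,0.2,0.7],0,0.6],[[0,0,0],0,0.6]]' 30
python3 -m pendant '[[[0,0,0],0,0.6],[[0,0,0],0,0.6]]' 30
python3 - <<'E'
from ov import *
im=r.read_camera('side'); cv2.imwrite('pics/side10.png',im)
delta(*goal('sq',0,0,-.0074,.0723))
p=np.array(r.get_obs()['tcp_pos']); D=dieT(*DIE['sq']); T=D.copy()
g,_=goal('sq',0,0,-.0074,.0723); T[:3,3]=ap(D,[0,0,.012])+p-g
zoomov(im,'side',[(T,square(.03,.012)+square(.03,-.012),(0,255,0)),(D,square(.032,.01)+square(.055,.01),(255,0,0))],190,150,120,120,6,'pics/o10.png')
E
```

```text
time_s: 18.42
tcp_pos: [0.5936, 0.0155, 0.098]
tcp_rot: [[0.275, 0.961, -0.003], [0.961, -0.275, -0.0], [-0.001, -0.002, -1.0]]
contact_force: [0.1, -0.0, -0.7]
finger_gap: 0.68
time_s: 18.58
tcp_pos: [0.5948, 0.0156, 0.1]
tcp_rot: [[0.276, 0.961, 0.0], [0.961, -0.276, -0.0], [0.0, 0.0, -1.0]]
contact_force: [0.4, 0.6, -1.2]
finger_gap: 0.673
t 18.63 tcp [0.5949 0.0156 0.1003] psi 74.01 gap 0.675 F [ 0.675  -0.1909 -1.5746]
delta cm [0.0133 1.2532 2.796 ] turn deg 0.01 shift before turn axes
```

View pics/o10.png

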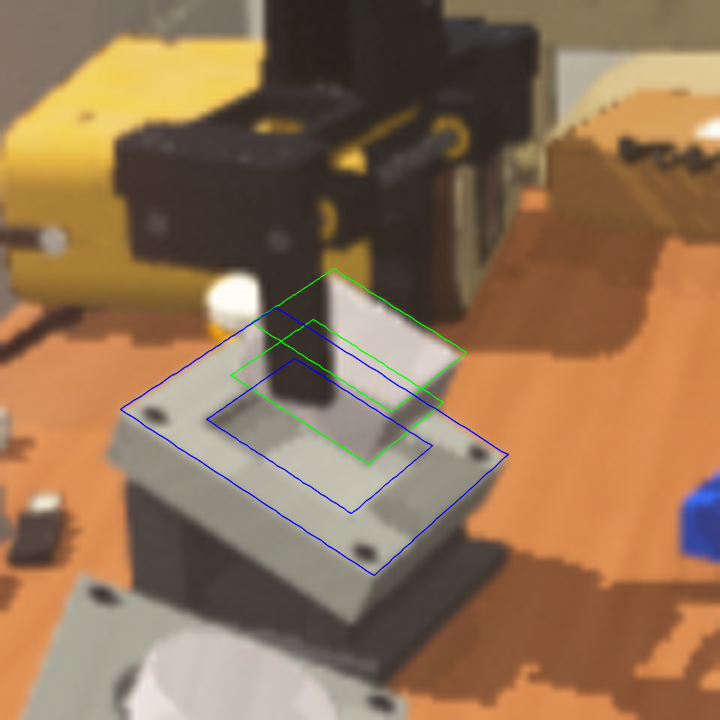

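The prediction matches the held blank. I'll insert along the normal.

```bash
python3 -m pendant '[[[0,0.2,0.45],0,0.6],[[0,0.2,0.45],0,0.6],[[0,0.2,0.45],0,0.6],[[0,0.09,0.25],0,0.6],[[0,0,0],0,0.6]]' 30
python3 -c "
from h import *
delta(*goal('sq',0,0,-.0074,.0723))"
```

```text
time_s: 19.05
tcp_pos: [0.6009, 0.0136, 0.0831]
tcp_rot: [[0.276, 0.961, -0.001], [0.961, -0.276, -0.0], [-0.0, -0.001, -1.0]]
contact_force: [-0.7, 0.5, -0.8]
finger_gap: 0.679
t 19.05 tcp [0.6009 0.0136 0.0831] psi 74.01 gap 0.679 F [-0.7409  0.5497 -0.8085]
delta cm [0.042  0.6245 1.0763] turn deg 0.01 shift before turn axes
```

```bash
python3 -m pendant '[[[0.04,0.1,0],0,0.6],[[0,0.09,0.2],0,0.6],[[0,0.1,0.2],0,0.6],[[0,0,0],0,0.6],[[0,0,0],0,0.6]]' 30
python3 -c "
from h import *
delta(*goal('sq',0,0,-.0074,.0723))"
```

```text
time_s: 19.47
tcp_pos: [0.604, 0.0133, 0.0798]
tcp_rot: [[0.275, 0.961, -0.0], [0.961, -0.275, -0.0], [-0.0, -0.0, -1.0]]
contact_force: [0.8, 0.0, -1.9]
finger_gap: 0.678
t 19.47 tcp [0.604  0.0133 0.0798] psi 74.01 gap 0.678 F [ 0.7957  0.0369 -1.9242]
delta cm [-0.014   0.317   0.7534] turn deg 0.01 shift before turn axes
```

```bash
python3 -m pendant '[[[0,0.1,0.2],0,0.6],[[0,0.1,0.2],0,0.6],[[0,0,0],0,0.6]]' 30
python3 -c "
from h import *
delta(*goal('sq',0,0,-.0074,.0723))"
```

```text
time_s: 19.72
tcp_pos: [0.6059, 0.0127, 0.0755]
tcp_rot: [[0.275, 0.961, -0.0], [0.961, -0.275, -0.0], [-0.0, -0.0, -1.0]]
contact_force: [-0.1, -0.1, -2.2]
finger_gap: 0.676
t 19.72 tcp [0.6059 0.0127 0.0755] psi 74.01 gap 0.676 F [-0.0647 -0.1197 -2.1757]
delta cm [-0.0121  0.1186  0.3242] turn deg 0.01 shift before turn axes
```

```bash
python3 -m pendant '[[[0,0.06,0.15],0,0.6],[[0,0.04,0.1],0,0.6],[[0,0,0],0,0.6],[[0,0,0],0,0.6]]' 30
python3 - <<'E'
from ov import *
delta(*goal('sq',0,0,-.0074,.0723))
im=r.read_camera('side'); cv2.imwrite('pics/side11.png',im)
D=dieT(*DIE['sq']); T=D.copy(); T[:3,3]=ap(D,[0,0,.012])
zoomov(im,'side',[(T,square(.03,.012),(0,255,0))],190,170,120,100,6,'pics/o11.png')
E
```

```text
time_s: 20.05
tcp_pos: [0.6069, 0.0125, 0.0734]
tcp_rot: [[0.276, 0.961, -0.0], [0.961, -0.276, -0.0], [-0.0, -0.0, -1.0]]
contact_force: [0.8, -0.4, -1.6]
finger_gap: 0.677
t 20.05 tcp [0.6069 0.0125 0.0734] psi 74.01 gap 0.677 F [ 0.7966 -0.4335 -1.6006]
delta cm [-0.0167  0.0154  0.1066] turn deg 0.01 shift before turn axes
```

View pics/o11.png

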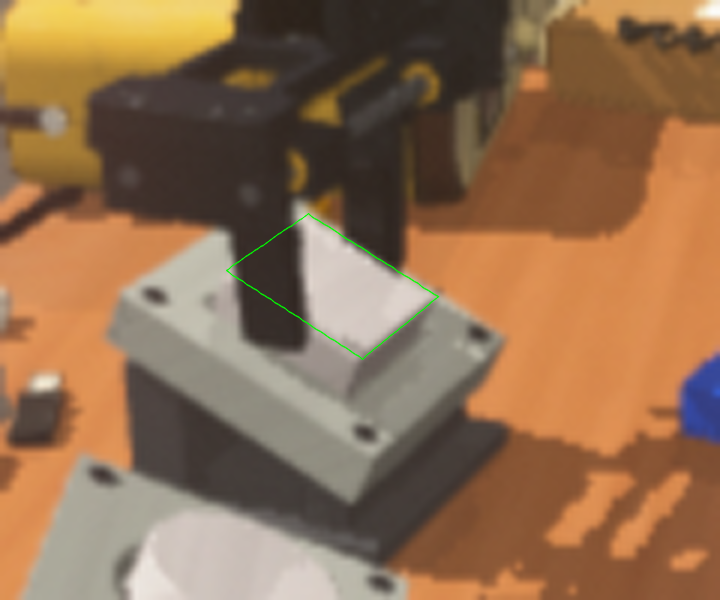

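The blank is inside the cavity and about 1 mm above the floor. One more small step, then I'll release and back off.

```bash
python3 -m pendant '[[[0,0,0.08],0,0.6],[[0,0,0],0,0.6],[[0,0,0],0,1],[[0,0,0],0,1],[[0,0,0],0,1]]' 30
python3 -m pendant '[[[0,0,0],0,1],[[0,-0.3,-1],0,1],[[0,-1,-2.5],0,1],[[0,-1.5,-3],0,1],[[0,-2.5,-3],0,1]]' 30
python3 -m pendant '[[[0,-3,-1],0,1],[[0,-3,0],0,1],[[0,-3,0],0,1],[[-3.5,0,0],0,1],[[-3.8,0,0],0,1]]' 30
python3 -m pendant '[[[-3.8,0,0],0,1],[[-3.8,0,0],0,1],[[-3.5,0,0],0,1],[[0,0,0],0,1],[[0,0,0],0,1]]' 30
python3 - <<'E'
from ov import *
for c in P: cv2.imwrite(f'pics/{c}12.png',r.read_camera(c))
D=dieT(*DIE['sq']); T=D.copy(); T[:3,3]=ap(D,[0,0,.012]); E=dieT(*DIE['rd']); Te=E.copy(); Te[:3,3]=ap(E,[0,0,.012])
zoomov(cv2.imread('pics/side12.png'),'side',[(T,square(.03,.012),(0,255,0)),(Te,[circ(.03,.012)],(0,255,0)),(D,square(.055,.01),(255,0,0))],180,180,160,130,4.5,'pics/o12s.png')
zoomov(cv2.imread('pics/top12.png'),'top',[(T,square(.03,.012),(0,255,0)),(Te,[circ(.03,.012)],(0,255,0)),(D,square(.055,.01),(255,0,0))],145,140,200,130,4,'pics/o12t.png')
E
```

```text
time_s: 20.52
tcp_pos: [0.6071, 0.0125, 0.0728]
tcp_rot: [[0.275, 0.961, 0.0], [0.961, -0.275, 0.0], [0.0, 0.0, -1.0]]
contact_force: [0.1, 0.5, 0.6]
finger_gap: 0.879
time_s: 20.93
tcp_pos: [0.5565, 0.0265, 0.1691]
tcp_rot: [[0.277, 0.961, 0.001], [0.961, -0.277, -0.001], [-0.0, 0.001, -1.0]]
contact_force: [0.3, 0.2, 0.7]
finger_gap: 0.998
time_s: 21.35
tcp_pos: [0.4484, -0.0159, 0.1785]
tcp_rot: [[0.268, 0.963, 0.001], [0.963, -0.268, 0.002], [0.002, 0.001, -1.0]]
contact_force: [1.0, -1.3, -0.7]
finger_gap: 0.999
time_s: 21.77
tcp_pos: [0.4183, -0.1266, 0.1783]
tcp_rot: [[0.28, 0.96, 0.001], [0.96, -0.28, -0.0], [0.0, 0.001, -1.0]]
contact_force: [0.2, 0.5, 0.5]
finger_gap: 0.999
```

View pics/o12s.png

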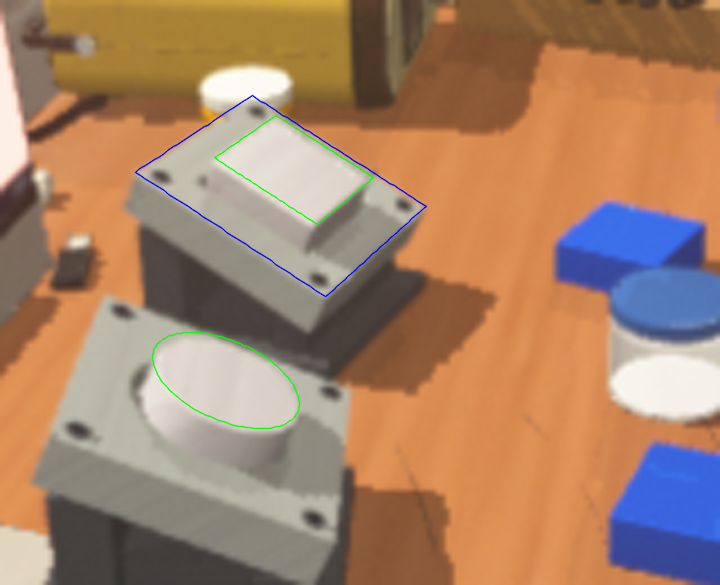

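View pics/o12t.png

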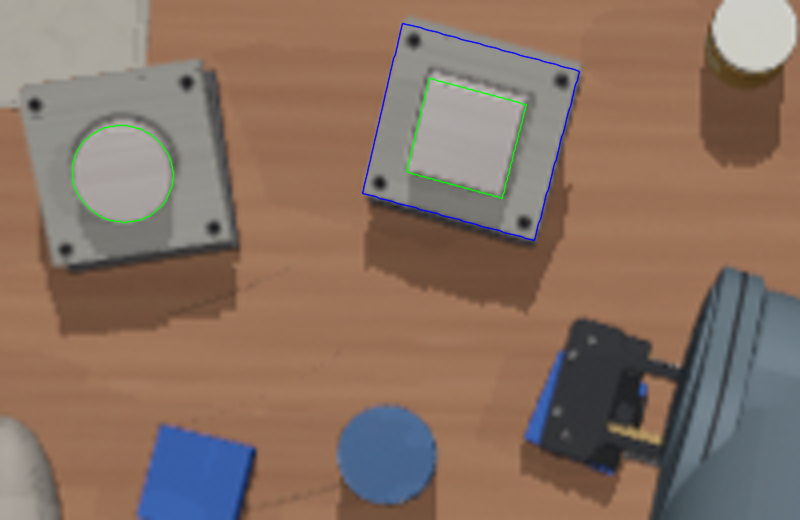

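Both blanks look seated. The square one appears 1–2 mm uphill in the top view, so I'll measure height and tilt from corner points in both views.

```bash
python3 - <<'E'
from ov import *
def z(c,x0,y0,w,h,k,fn):
    im=cv2.imread(f'pics/{c}12.png')[y0:y0+h,x0:x0+w]; cv2.imwrite(fn,cv2.resize(im,None,fx=k,fy=k,interpolation=cv2.INTER_CUBIC))
z('side',205,195,75,50,10,'pics/q12s.png'); z('top',235,145,56,56,10,'pics/q12t.png')
E
```

```text
(no output)
```

View pics/q12s.png

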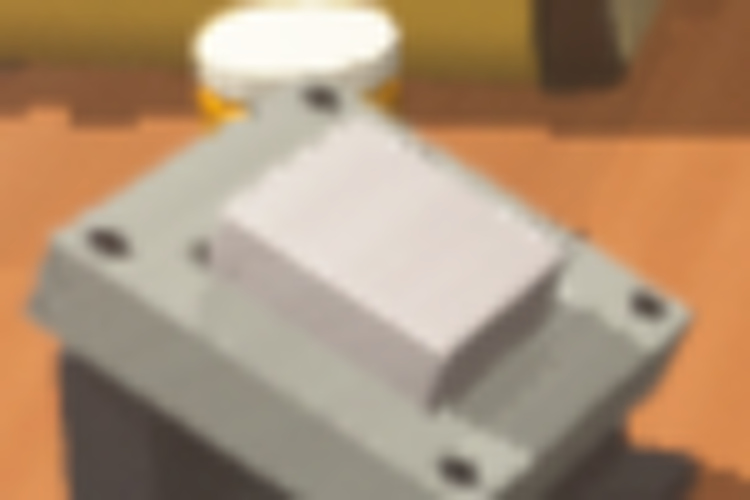

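View pics/q12t.png

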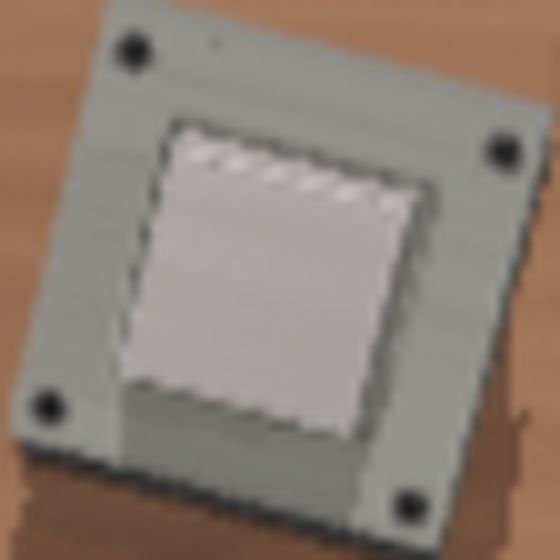

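```bash
python3 - <<'E'
from ov import *
D=dieT(*DIE['sq'])
S=(np.array([(222,216),(350,116),(565,256),(440,357)],float)+.5)/10-.5+[205,195]
Sg=np.array([(1,1),(1,-1),(-1,-1),(-1,1)])
Tt=(np.array([(119,372),(356,440)],float)+.5)/10-.5+[235,145]; # -x+y, -x-y
def model(v): 
    R=Rn.from_euler('xyz',v[3:6]).as_matrix(); return ap(D,(np.c_[Sg*.0297,np.full(4,.0119)])@R.T+v[:3])
sc=dict(top=1000/(527/1.25),side=1000/(403/.62))
def res(v): 
    X=model(v); return np.r_[((proj('side',X)-S)*sc['side']).ravel(),((proj('top',X[[3,2]])-Tt)*sc['top']).ravel()]
s=least_squares(res,np.r_[0,0,.012,0,0,0],x_scale=[.001]*3+[.02]*3); print('x,y,z mm',s.x[:3]*1000,'rot deg',np.degrees(s.x[3:]),'res mm',s.fun)
# die bolts still where they were?
for c in P:
    print(c,proj(c,ap(D,np.c_[Sg*.046,np.full(4,.01)])).round(1).tolist())
for n in ('beaker_pot','sample_jar'):
    for c in P: print(n,c,[(np.round(d['uv'],1),round(d['conf'],2)) for d in r.spot_point(n,c)])
E
```

```text
x,y,z mm [0.7153 0.426  8.416 ] rot deg [-0.3383  0.1067  0.1554] res mm [-0.5106 -0.2962  0.6819  0.3777  0.6394 -0.2306  0.6381  0.3328  0.0454
 -0.0694 -0.1979 -0.9406]
side [[215.3, 218.4], [236.7, 204.0], [269.3, 224.7], [250.4, 241.3]]
top [[247.9, 149.8], [284.8, 159.8], [275.5, 195.3], [239.3, 185.4]]
beaker_pot side [(array([329.7, 261.5]), 0.9)]
beaker_pot top [(array([238.2, 256.4]), 0.72)]
sample_jar side [(array([235.9, 219.7]), 0.71)]
sample_jar top [(array([332.8, 152.9]), 0.88)]
```

```bash
python3 - <<'E'
from ov import *
D=dieT(*DIE['sq'])
Sg=np.array([(1,1),(1,-1),(-1,-1),(-1,1)])
f=lambda c,X,o:((proj(c,ap(D,X))-o+.5)*10-.5).round(0).tolist()
for z in (.022,.024,.026): print(z,'side',f('side',np.c_[Sg*.03,np.full(4,z)],[205,195]),'top',f('top',np.c_[Sg*.03,np.full(4,z)],[235,145]))
print('bottom at face side',f('side',np.c_[Sg*.03,np.full(4,.01)],[205,195]))
im=cv2.imread('pics/side12.png'); items=[]
R=[(1,.024,(0,255,0)),(1,.010,(0,0,255))]
T=np.eye(4)
zoomov(im,'side',[(D,square(.03,.024),(0,200,0)),(D,square(.03,.010),(0,0,255)),(D,square(.032,.01),(255,0,0))],205,195,75,50,10,'pics/w12s.png')
im=cv2.imread('pics/top12.png')
zoomov(im,'top',[(D,square(.03,.024),(0,200,0)),(D,square(.03,.010),(0,0,255)),(D,square(.032,.01),(255,0,0))],235,145,56,56,10,'pics/w12t.png')
E
```

```text
0.022 side [[223.0, 208.0], [360.0, 113.0], [577.0, 251.0], [451.0, 355.0]] top [[174.0, 143.0], [417.0, 209.0], [356.0, 443.0], [118.0, 377.0]]
0.024 side [[226.0, 200.0], [363.0, 106.0], [580.0, 244.0], [454.0, 348.0]] top [[173.0, 145.0], [416.0, 211.0], [355.0, 445.0], [116.0, 379.0]]
0.026 side [[229.0, 193.0], [366.0, 99.0], [583.0, 237.0], [457.0, 341.0]] top [[172.0, 147.0], [415.0, 213.0], [354.0, 447.0], [115.0, 382.0]]
bottom at face side [[207.0, 250.0], [344.0, 154.0], [558.0, 291.0], [432.0, 397.0]]
```

View pics/w12s.png

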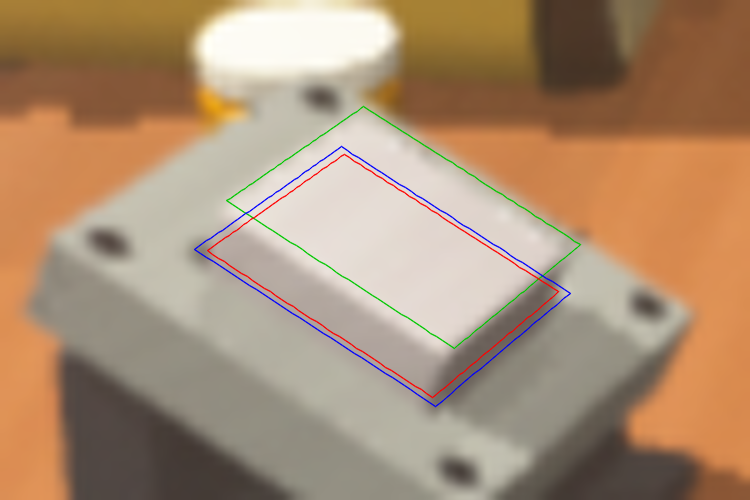

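View pics/w12t.png

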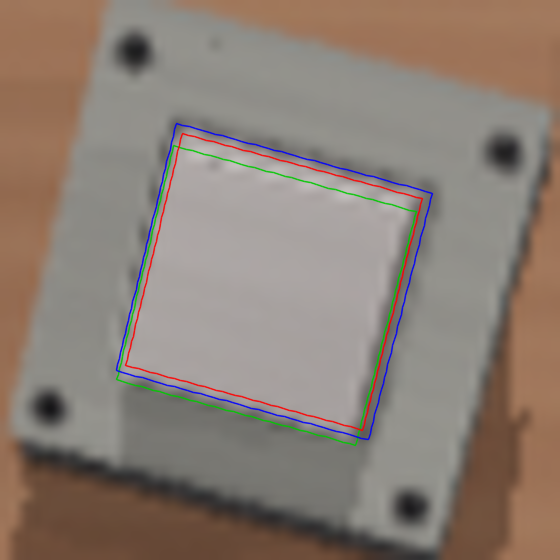

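The top-view fit puts the square blank within 1 mm along and across the face, with tilt below 0.4°. The side view reads it a little low rather than high: the blank's 2 mm rounded edges shift the visible outline, and the two cameras differ by 1–2 mm. Neither view suggests it is hung up. In hand it reached within about 1 mm of the floor height with no contact force, and then it was let go. The jars are where they were, so I'll hand in.

```bash
python3 -c "
from bench import r
o=r.get_obs(); print(o['time_s'],o['tcp_pos'],o['contact_force'])
print(r.job_done())"
```

```text
22.0667 [ 0.41926726 -0.12372042  0.1776797 ] [0.33999474 0.59252324 0.19442487]
the job is handed in; nothing more can be done
None
```

I moved the round blank out of the square cavity and seated it in the round one, then seated the square blank in the square cavity. The job was handed in at 22 s, and no verdict was reported. The square blank lay flat on the table, so I tilted it to 25° by rolling it against the seated disc's top face before putting it in.

**Last checks that agreed:**
- The disc matched its predicted seated outline in both cameras.
- The square blank measured about 0.7 mm and 0.4 mm off the cavity centre, with its tilt under 0.4°.
- The jars were detected within about 3 px of where they started.
- The arm was clear of everything.

**One check disagreed:** fitting the square blank's corners from both views put its centre 8.4 mm above the cavity floor, where a seated blank would be at 12 mm. It cannot sit below the floor. I think the error comes from the blank's rounded edges and a 1–2 mm difference between the cameras. I did not confirm the height by touch. In the gripper it came down to within about 1 mm of the floor without any contact force before I let go.

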